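Pack away the wargame models and lock the carrier

TASK

Pack up after the game: put every model that is out on the table into the trays on the carrier, tanks in the grey tray, hedges in the green tray and sandbag walls in the yellow tray, each resting down inside its tray and not on top of another. When all are in, flip the red cam lever up and over until it snaps closed, locking the trays, and leave the other things on the table where they are.

Things in the scene. Friction and masses are not known exactly. Their poses are not given: they have to be found in the camera images.
- tank_a_mid (a point): olive-green model tank, solid, 60 long (its x, gun to +x) x 36 wide (its y, over the tracks) x 33 high (z; hull sides upright up to 20, a 30 x 24 turret above), 90 g; point at its centre, half-way up (17 mm over its underside). May be absent.
- hedge_a_mid (a point): model hedge, a bushy green strip on a brown base, solid, 60 long (x) x 28 wide (y) x 40 high (z), upright sides, 50 g; point at its centre, half-way up (20 mm over its underside). May be absent.
- bags_a_mid (a point): model sandbag wall, stacked beige bags, solid, 60 long (x) x 34 wide (y) x 30 high (z), upright sides, 80 g; point at its centre, half-way up (15 mm over its underside). May be absent.
- tank_b_mid (a point): sand-coloured model tank, solid, 60 long (its x, gun to +x) x 36 wide (its y, over the tracks) x 33 high (z; hull sides upright up to 20, a 30 x 24 turret above), 90 g; point at its centre, half-way up (17 mm over its underside). May be absent.
- hedge_b_mid (a point): model hedge, a bushy green strip on a brown base, solid, 60 long (x) x 28 wide (y) x 40 high (z), upright sides, 50 g; point at its centre, half-way up (20 mm over its underside). May be absent.
- bags_b_mid (a point): model sandbag wall, stacked beige bags, solid, 60 long (x) x 34 wide (y) x 30 high (z), upright sides, 80 g; point at its centre, half-way up (15 mm over its underside). May be absent.
- tank_c_mid (a point): dark grey model tank, solid, 60 long (its x, gun to +x) x 36 wide (its y, over the tracks) x 33 high (z; hull sides upright up to 20, a 30 x 24 turret above), 90 g; point at its centre, half-way up (17 mm over its underside). May be absent.
- hedge_c_mid (a point): model hedge, a bushy green strip on a brown base, solid, 60 long (x) x 28 wide (y) x 40 high (z), upright sides, 50 g; point at its centre, half-way up (20 mm over its underside). May be absent.
- bags_c_mid (a point): model sandbag wall, stacked beige bags, solid, 60 long (x) x 34 wide (y) x 30 high (z), upright sides, 80 g; point at its centre, half-way up (15 mm over its underside). May be absent.
- tray_grey: grey plastic tray for the tanks, open on top, fixed on the carrier: outside 210 (its x) x 114 (its y) x 50 high, walls and floor 4 thick; origin at the centre of its underside, 12 mm above the table. The three trays stand side by side along the carrier's y, in any order.
- tray_green: green plastic tray for the hedges, open on top, fixed on the carrier: outside 210 (its x) x 114 (its y) x 50 high, walls and floor 4 thick; origin at the centre of its underside, 12 mm above the table. The three trays stand side by side along the carrier's y, in any order.
- tray_yellow: yellow plastic tray for the sandbag walls, open on top, fixed on the carrier: outside 210 (its x) x 114 (its y) x 50 high, walls and floor 4 thick; origin at the centre of its underside, 12 mm above the table. The three trays stand side by side along the carrier's y, in any order.
- carrier: plywood carrier board fixed to the table, 240 (x) x 435 (y, from -190 to +245) x 12 thick; origin on the table under the middle tray's centre; the trays are centred at its y = -115, 0 and 115. A 52 mm high wooden fence closes its -y end, the cam clamp stands at its +y end and pushes a press plate against the row of trays.
- lever_pivot (a point): pivot of the cam lever, axis along the carrier's x, at (0, 205, 60) mm in the carrier's frame, between two grey cheeks (carrier x = -27 to 27, y = 192 to 226, up to 74 above the table)
- lever (a joint): angle of the red lever, rad. At 0 (open; starts near it) it points to the carrier's +y, 45 degrees above level; growing, it swings up and over towards the trays (-y). A spring resists, up to about 0.7 N m, until the high point at 1.05 (just past upright); then it snaps on by itself to its stop at 1.5 (closed). Let go earlier, it falls back open.
- lever_tip (a point): outer end of the lever, on its centre line, 95 mm from the pivot. The lever is a steel bar 16 wide (along the carrier's x) x 10 thick, its outer 45 mm a red grip 26 wide x 12 thick
- paint_pot: blue paint jar, diameter 36, 55 high; not part of the job; origin at the centre of its underside
- tape: orange tape measure on edge, 55 x 28 x 52 high; not part of the job; origin at the centre of its underside
- die: big white die, 36 mm cube; not part of the job; origin at the centre of its underside
Not all that is in view belongs to the job. Leave any pink or purple look-alike of the part that bears bags_c_mid alone.

How it is judged:
By the outcome, as a careful person would: the job done as asked, in the order asked, and still so for the second after the job is handed in, with the robot touching nothing.
Of tank_a, hedge_a, bags_a, tank_b, hedge_b, bags_b, tank_c, hedge_c, bags_c only 7 to 9 are there at a start; the rules pass over those that are not, and their reading is None.
At some moment in a run one of tank_a, hedge_a, bags_a, tank_b, hedge_b, bags_b, tank_c, hedge_c, bags_c may be knocked a few centimetres aside while the robot is not near it.
Once in a run the grip may slacken for a moment while it holds something.
It also fails if it takes over 210 s, if anything falls off the work surface, if the arm or the gripper's body presses on something with over 40 N, if the wrist force passes 120 N, or if a joint passes its speed limit or range.

ROBOT

A 6-joint arm with a two-finger parallel gripper is mounted at the origin on the work surface. World frame = base frame: x ahead of the robot, y to its left, z up, the work surface at z = 0. Lengths are in mm, angles in rad, forces in N, time in s.
With the tool pointing down it reaches from about 350 to 775 mm from the base axis. Payload 7.3 kg.
Tool frame: the origin (TCP) lies on the centre line of the jaws, within the pads' length; the fingertips stand 22 mm ahead of it and the grasp point (between the pads) lies 3 mm ahead of it; z points along the fingers, y is the direction in which the jaws open and shut (so a half turn about z gives the same grasp; the last joint's range is limited). The gripper opens to 92 mm and grips with 3 to 60 N. Pads are 19 mm wide; open, the fingers measure 130 mm over their backs; the gripper's body (75 mm by 190 mm) begins 47 mm behind the grasp point.
Start: joints at [-1.264, 0.342, 1.524, -0, 1.275, -0.146], TCP at [229.703, -472.101, 248.741] pointing down, gripper open.
Joint ranges: [-2.53, 2.53], [-0.77, 2.02], [0.04, 2.7], [-1, 4.14], [0.28, 2.66], [-3.11, 3.11]. Speed limits (rad/s): [2.57, 2.57, 3.14, 3.14, 3.14, 3.14].

INTERFACE

Orientations are given as [roll, pitch, yaw] about the fixed x, y, z axes, in that order (R = Rz(yaw) Ry(pitch) Rx(roll)).
In Python, from plant import bot gives the robot as it stands.
- The arm moves only by the tool play_rows, never from a script. Its argument "moves" is one flat list of numbers, 5 for each row, row after row: the closure in counts, from 0 (fully open) to 255 (shut), then the shift along the tool's x, y, z in mm, then the turn about the tool's z in degrees. A call has 1 to 8 rows; each row is the pose to reach, as a shift and turn from the pose commanded when the call began, along the tool's axes at that moment; what a row does not reach only later rows make up. A row lasts 1/12 s, in which the tool goes at most 41.7 mm and 7.16 degrees, less where a joint would pass 70% of its speed; a pose out of reach is approached as far as the arm can. A call with a gripper value outside its range is refused whole. The fingers move at their own pace and stop on an object; the grip force is fixed at half the most. Time passes only in rows, so rows that repeat a pose let the fingers close. It gives the time, the measured TCP pose, the force and the opening at its end, in the units of the state.
- bot.get_obs(): the state, without advancing time (a new reading comes with each control period).
- bot.capture(name): name is "scene" or "top" or "wrist"; returns a dict with "color" (384x512x3 uint8, red, green, blue), "fx", "fy", "cx", "cy" (pixels), "world_to_cam" (4x4, takes a point from world to camera coordinates); the wrist camera has in their place "T_tool_cam" (4x4, takes a point from camera to tool coordinates, whose origin is the TCP and whose axes are the flange's). Camera axes: x right, y down, z forward; pixel columns grow to the right and rows downward; lengths in mm; the calibration is good to about 2 mm. The wrist camera is an equidistant fisheye: a pixel r from the principal point sees the ray r / f radians off the axis. A picture is of the moment at which its call begins: read the wrist's pose just before it. There is no depth.
- bot.close_job(): hands the job in, once; it reports no verdict.
The state is a dict: "time": time; "joint_positions": joint angles; "dq": joint speeds; "tau": joint torques, N m; "tool_pos": TCP position; "tcp_rot": TCP orientation; "contact_force": force on the tool from outside, world axes, zero at the start; "moment": the same for the moment, N m; "grip_width": finger opening in mm.
Only numpy, scipy, OpenCV 4.12 (cv2) and the standard library are available. Lean on these libraries where they do the work, as an engineer would, in place of code of your own. Each camera call takes 0.05 s, during which the arm holds its last target.

## Working session

There is one attempt and no reset: what is moved stays moved. The work goes in short steps, Python scripts to look and compute and a tool call to move; the robot and the scene stay as the last step left them, time stands still between calls to the robot, and variables do not carry over. Pictures are saved under pics/ and viewed, and the job is handed in when it is done.

Besides the shell and the picture viewer there is one more tool, called by a JSON object that holds its "name" and its "arguments". play_rows: Moves the arm, as the interface text tells. Its arguments: {"type":"object","properties":{"moves":{"type":"array","items":{"type":"number"}}},"required":["moves"]}

```bash
ls -la; mkdir -p pics
python3 - <<'E'
from plant import bot
import cv2
o=bot.get_obs(); print(o)
for n in ("scene","top","wrist"):
    c=bot.capture(n); cv2.imwrite(f"pics/{n}0.png",c["color"][:,:,::-1])
    print(n,{k:v for k,v in c.items() if k!="color"})
E
```

```text
total 12
drwxr-xr-x  3 agent agent 4096 Dec  6 05:06 .
drwxr-xr-x 23 root  root  4096 Dec  6 05:06 ..
drwxr-xr-x  2 agent agent 4096 Dec  6 05:06 pics
{'time': 0.0, 'joint_positions': array([-1.26398145e+00,  3.42712986e-01,  1.52503362e+00, -8.24170638e-06,
        1.27539572e+00, -1.46008842e-01]), 'dq': array([-0.00065396, -0.00125011,  0.00151153, -0.00027202,  0.00015456,
       -0.00023951]), 'tau': array([-2.98167324e-03, -4.31255329e+01, -2.44222283e+01,  7.13517889e-02,
        5.58763300e-02, -1.34860634e-04]), 'tool_pos': array([ 229.58825343, -471.71417888,  248.04419903]), 'tcp_rot': array([-3.14005832e+00, -2.17666060e-04,  4.52825956e-01]), 'contact_force': array([ 0.81331468, -0.17282444,  0.50771547]), 'moment': array([ 0.01420667, -0.01954514,  0.04266599]), 'grip_width': 91.98267225582627}
scene {'fx': 382.0884258997664, 'fy': 382.0884258997664, 'cx': 254.2874742751744, 'cy': 188.75322059366275, 'world_to_cam': array([[ 4.13756659e-01,  9.10310056e-01,  1.18755809e-02,
        -1.68088407e+02],
       [ 5.61290264e-01, -2.44805531e-01, -7.90584272e-01,
        -2.2
[... 417 characters left out ...]
01, -2.64777798e-03, -1.22034096e-01,
         5.36022840e+02],
       [ 1.22010093e-01,  7.86145192e-03, -9.92497725e-01,
         1.00670595e+03],
       [ 0.00000000e+00,  0.00000000e+00,  0.00000000e+00,
         1.00000000e+00]])}
wrist {'fx': 297.3186396354542, 'fy': 297.3186396354542, 'cx': 254.38207906525932, 'cy': 191.48474801199671, 'T_tool_cam': array([[ 7.69494191e-04, -9.53059959e-01, -3.02780650e-01,
         8.15151921e+01],
       [ 9.99999603e-01,  8.69287059e-04, -1.94823558e-04,
        -3.09789509e-01],
       [ 4.48881833e-04, -3.02780380e-01,  9.53060250e-01,
        -1.36077209e+02],
       [ 0.00000000e+00,  0.00000000e+00,  0.00000000e+00,
         1.00000000e+00]])}
```

View pics/top0.png

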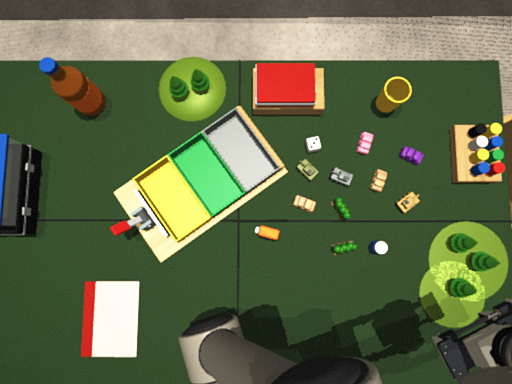

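View pics/scene0.png

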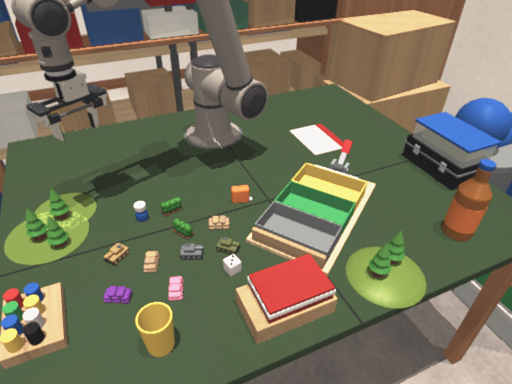

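View pics/wrist0.png

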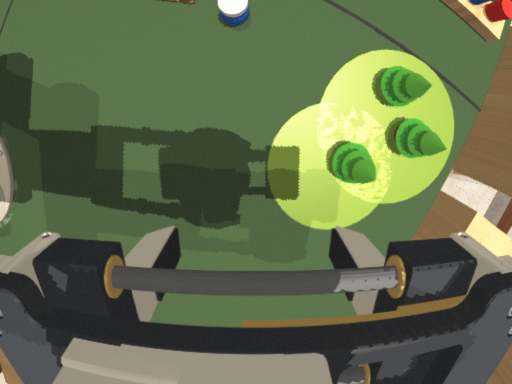

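```bash
cat > h.py <<'E'
import numpy as np, cv2
from plant import bot
from scipy.spatial.transform import Rotation as R
def cap(n,save=None,crop=None,k=1):
    c=bot.capture(n)
    if save:
        im=c["color"][:,:,::-1]
        if crop: x0,y0,x1,y1=crop; im=im[y0:y1,x0:x1]
        cv2.imwrite("pics/"+save,cv2.resize(im,None,fx=k,fy=k,interpolation=cv2.INTER_CUBIC))
    return c
def ray(c,uv,z):
    """pinhole pixels -> world at height z"""
    uv=np.atleast_2d(uv).astype(float); T=np.linalg.inv(c["world_to_cam"])
    d=np.c_[(uv[:,0]-c["cx"])/c["fx"],(uv[:,1]-c["cy"])/c["fy"],np.ones(len(uv))]@T[:3,:3].T
    o=T[:3,3]; return o+d*((z-o[2])/d[:,2])[:,None]
def proj(c,P):
    P=np.atleast_2d(P).astype(float); q=P@c["world_to_cam"][:3,:3].T+c["world_to_cam"][:3,3]
    return np.c_[c["fx"]*q[:,0]/q[:,2]+c["cx"],c["fy"]*q[:,1]/q[:,2]+c["cy"]]
def wray(c,o,uv,z):
    """wrist fisheye pixels -> world at height z; o=obs"""
    uv=np.atleast_2d(uv).astype(float)
    a=np.c_[(uv[:,0]-c["cx"])/c["fx"],(uv[:,1]-c["cy"])/c["fy"]]
    r=np.linalg.norm(a,axis=1)+1e-9
    d=np.c_[a/r[:,None]*np.sin(r)[:,None],np.cos(r)]
    Rt=R.from_euler("xyz",o["tcp_rot"]).as_matrix(); T=c["T_tool_cam"]
    D=d@(Rt@T[:3,:3]).T; O=Rt@T[:3,3]+o["tool_pos"]
    return O+D*((z-O[2])/D[:,2])[:,None]
def wproj(c,o,P):
    P=np.atleast_2d(P).astype(float)
    Rt=R.from_euler("xyz",o["tcp_rot"]).as_matrix(); T=c["T_tool_cam"]
    q=((P-o["tool_pos"])@Rt-T[:3,3])@T[:3,:3]
    h=np.hypot(q[:,0],q[:,1]); th=np.arctan2(h,q[:,2])
    return np.c_[c["fx"]*th*q[:,0]/h+c["cx"],c["fy"]*th*q[:,1]/h+c["cy"]]
def shift(p,yawdeg=None,o=None):
    """moves numbers to reach world TCP p and tool yaw (mod 180, nearest)"""
    o=o or bot.get_obs(); Rt=R.from_euler("xyz",o["tcp_rot"]).as_matrix()
    s=Rt.T@(np.array(p,float)-o["tool_pos"]); y0=np.degrees(o["tcp_rot"][2])
    t=0
    if yawdeg is not None: t=-((yawdeg-y0+90)%180-90)
    return np.round(s,1),round(t,1),"j6",round(float(o["joint_positions"][5]),2)
E
python3 - <<'E'
from h import *
c=cap("top","t1.png",(230,120,440,270),3.6)
c=cap("top","t2.png",(90,90,310,280),3.5)
cap("scene","s1.png",(90,150,310,320),3.5)
E
```

```text
(no output)
```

View pics/t1.png

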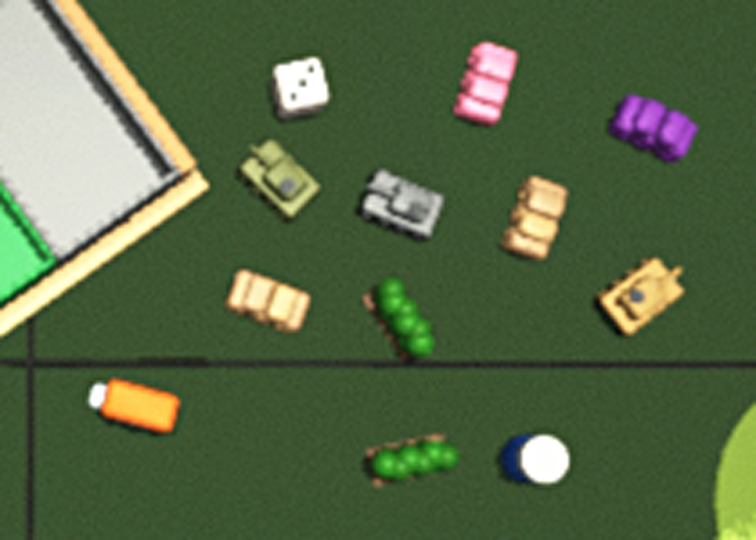

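View pics/t2.png

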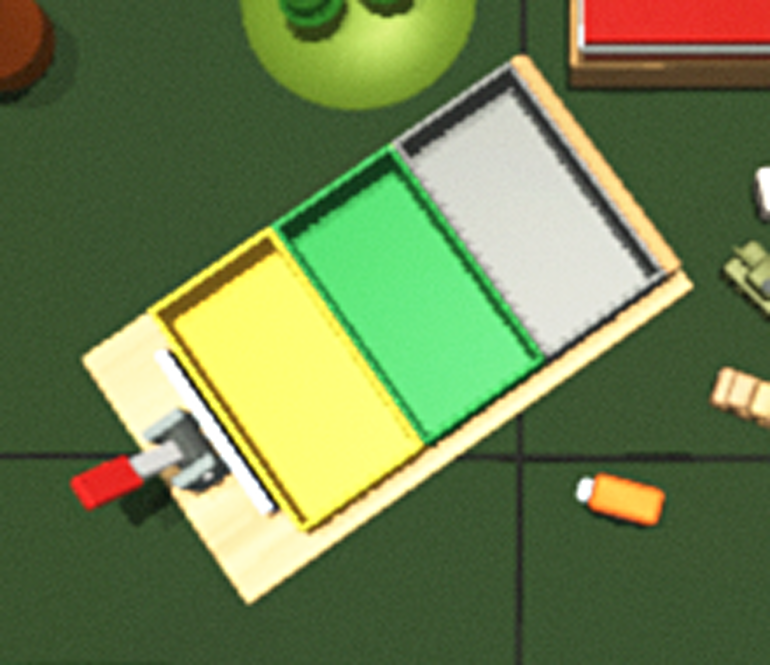

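View pics/s1.png

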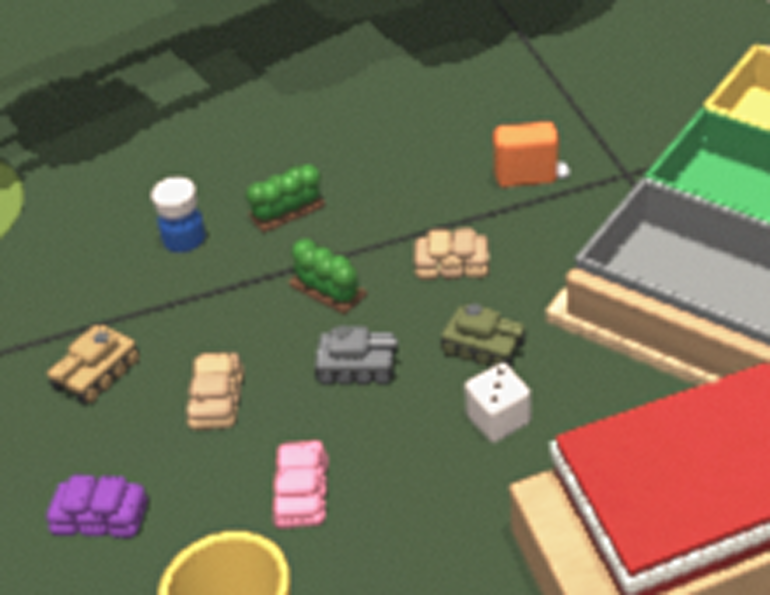

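Run:
```python
from h import *
c=bot.capture("top")
px=lambda a:np.array(a)/3.5+90
B=ray(c,px([[82,358],[248,603],[690,283]]),12)
Tt=ray(c,px([[150,313],[306,530],[676,277],[514,58]]),62)
print(B.round(0),Tt.round(0))
# fit rigid 2D
loc=np.array([[120,245],[-120,245],[-120,-190],[105,172],[-105,172]],float)
W=np.vstack([B,Tt[:2]])[:,:2]
def fit(L,W):
    lc,wc=L.mean(0),W.mean(0);H=(L-lc).T@(W-wc);th=np.arctan2(H[0,1]-H[1,0],H[0,0]+H[1,1])
    Rm=np.array([[np.cos(th),-np.sin(th)],[np.sin(th),np.cos(th)]]);t=wc-Rm@lc
    return np.degrees(th),t,(L@Rm.T+t-W).round(1)
print(fit(loc,W))
# yellow mask refinement
hsv=cv2.cvtColor(c["color"],cv2.COLOR_RGB2HSV)
for n,lo,hi in (("y",(22,120,120),(34,255,255)),("g",(60,120,70),(78,255,255))):
    m=cv2.inRange(hsv,lo,hi); m[:,300:]=0; m[:125]=0;m=cv2.morphologyEx(m,cv2.MORPH_OPEN,np.ones((3,3)))
    k=max(cv2.findContours(m,0,2)[0],key=cv2.contourArea); r=cv2.minAreaRect(k); print(n,r); 
    print(ray(c,cv2.boxPoints(r),62).round(0), ray(c,[r[0]],62))
# objects
print("objs")
x=lambda a:np.array(a)/3.6+[230,120]
```

```text
[[ 551.  373.   12.]
 [ 356.  231.   12.]
 [ 613. -120.   12.]] [[ 579.  302.   62.]
 [ 413.  176.   62.]
 [ 608. -105.   62.]
 [ 784.   22.   62.]]
(np.float64(36.305333838671075), array([597.8770188 , 103.07663605]), array([[-1.1, -1.1],
       [ 0.6, -1.9],
       [ 0.3, -1.6],
       [ 1.5,  1.6],
       [-1.4,  3. ]]))
y ((172.80201721191406, 200.78858947753906), (72.17433166503906, 43.828914642333984), 55.00798034667969)
[[567. 298.  62.]
 [637. 203.  62.]
 [476.  87.  62.]
 [409. 181.  62.]] [[521.22262742 192.07855956  62.        ]]
g ((208.07432556152344, 175.80406188964844), (70.91105651855469, 41.50040817260742), 54.462318420410156)
[[636. 202.  62.]
 [703. 111.  62.]
 [544.  -3.  62.]
 [479.  86.  62.]] [[589.55583799  98.47071615  62.        ]]
objs
```

Run:
```python
from h import *
c=bot.capture("top")
X=lambda a:np.array(a,float)/3.6+[230,120]
for n,p in dict(tank_a=(280,180),tank_c=(402,205),tank_b=(640,297),bags1=(268,300),bags2=(535,217),hedge1=(402,318),hedge2=(412,460),pot=(535,460),tape=(140,405),die=(300,87)).items():
    print(n,ray(c,[X(p)],20).round(0)[0])
print(shift((480,-120,330),0))
```

```text
tank_a [ 614. -177.   20.]
tank_c [ 595. -272.   20.]
tank_b [ 523. -454.   20.]
bags1 [ 520. -167.   20.]
bags2 [ 585. -375.   20.]
hedge1 [ 506. -270.   20.]
hedge2 [ 397. -275.   20.]
pot [ 398. -369.   20.]
tape [438. -67.  20.]
die [ 689. -194.   20.]
(array([ 379.1, -207.1,  -81.3]), np.float64(25.9), 'j6', -0.15)
```

Run:
```python
from h import *
print(shift((490,-290,350),0))
```

```text
(array([ 313.7,  -49.8, -101.3]), np.float64(25.9), 'j6', -0.15)
```

{"name": "play_rows", "arguments": {"moves": [0,40,-6,-13,4,0,80,-12,-26,8,0,120,-18,-39,12,0,160,-25,-52,16,0,200,-32,-65,20,0,240,-38,-78,24,0,280,-44,-90,26,0,314,-50,-101,26]}}

```text
time: 1.07
tool_pos: [491.3, -288.4, 350.4]
tcp_rot: [3.141, -0.0, -0.003]
contact_force: [0.5, -1.3, -0.2]
grip_width: 91.6
```

{"name": "play_rows", "arguments": {"moves": [0,0,0,0,0,0,0,0,0,0,0,0,0,0,0]}}

```text
time: 1.32
tool_pos: [489.5, -290.0, 349.1]
tcp_rot: [-3.141, 0.001, -0.0]
contact_force: [-0.6, -0.2, 0.4]
grip_width: 91.5
```

Run:
```python
from h import *
o=bot.get_obs(); c=cap("wrist","w1.png",None,1.5)
print(o["time"],o["tool_pos"],o["tcp_rot"],o["joint_positions"])
```

```text
1.3167 [ 489.52571849 -289.96882453  349.05643944] [-3.14145345e+00  1.23375793e-03 -3.32478218e-04] [-6.69115078e-01  3.73842587e-01  1.20354239e+00 -6.55762421e-04
  1.56526197e+00  9.02017788e-01]
```

View pics/w1.png

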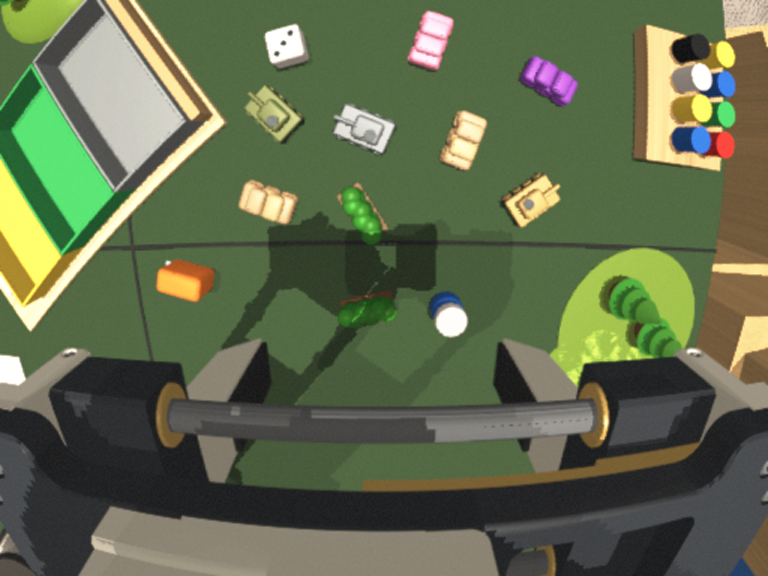

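```bash
cat >> h.py <<'E'
H=dict(tank=15,hedge=20,bags=15)
def mask(c,kind):
    rgb=c["color"]; hsv=cv2.cvtColor(rgb,cv2.COLOR_RGB2HSV)
    h,s,v=[hsv[...,i].astype(int) for i in range(3)]
    if kind=="hedge": m=(((h>50)&(h<70)&(s>170)&(v>70))|((h<18)&(s>60)&(v>40)&(v<190)))
    elif kind=="bags": m=(h>6)&(h<22)&(s>50)&(s<150)&(v>120)
    elif kind=="tank_b": m=(h>12)&(h<26)&(s>70)&(v>80)
    elif kind=="tank_a": m=(h>24)&(h<40)&(s>50)&(s<190)&(v>60)
    elif kind=="tank_c": m=(s<50)&(v>40)
    return m.astype(np.uint8)*255
def meas(c,o,kind,approx,rad=55,show=None):
    """centre and long-axis yaw(deg) by mask near approx xy using wrist picture"""
    k=kind.split("_")[0]; z=H[k]
    m=mask(c,kind); u=wproj(c,o,[[*approx,z]])[0]
    ys,xs=np.nonzero(m); W=wray(c,o,np.c_[xs,ys],z)[:,:2]
    W=W[np.linalg.norm(W-approx,axis=1)<rad].astype(np.float32)
    # drop isolated outliers: keep largest cluster by raster
    g=np.zeros((240,240),np.uint8); ij=np.clip(((W-approx)+120),0,239).astype(int); g[ij[:,0],ij[:,1]]=255
    g=cv2.morphologyEx(g,cv2.MORPH_CLOSE,np.ones((9,9)))
    n,l,st,_=cv2.connectedComponentsWithStats(g); 
    if n<2: return None
    b=1+np.argmax(st[1:,4]); W=W[l[ij[:,0],ij[:,1]]==b]
    r=cv2.minAreaRect(W); (w,hh),a=r[1],r[2]
    if w<hh: a+=90
    C=W-W.mean(0); e,V=np.linalg.eigh(C.T@C); pa=np.degrees(np.arctan2(V[1,1],V[0,1]))
    f=lambda a:round(float((a+90)%180-90),1)
    return dict(rect=np.round(r[0],1),mean=W.mean(0).round(1),size=np.round(sorted(r[1]),0),yaw=f(a),pca=f(pa),n=len(W),px=u.round(0))
E
cat > objs.py <<'E'
A=dict(tank_a=("tank_a",(614,-177)),tank_c=("tank_c",(595,-272)),tank_b=("tank_b",(523,-454)),bags1=("bags",(520,-167)),bags2=("bags",(585,-375)),hedge1=("hedge",(506,-270)),hedge2=("hedge",(397,-275)))
E
python3 - <<'E'
from h import *
from objs import A
o=bot.get_obs(); c=bot.capture("wrist")
for n,(k,a) in A.items(): print(n,meas(c,o,k,a,45))
hsv=cv2.cvtColor(c["color"],cv2.COLOR_RGB2HSV)
for n,(k,a) in A.items():
    u=wproj(c,o,[[*a,15]])[0].astype(int); print(n,hsv[u[1]-3:u[1]+4:3,u[0]-3:u[0]+4:3].reshape(-1,3).tolist())
E
```

```text
tank_a {'rect': array([ 616.4, -172.2]), 'mean': array([ 614.6, -175. ], dtype=float32), 'size': array([39., 65.]), 'yaw': 45.0, 'pca': 46.9, 'n': 787, 'px': array([182.,  75.])}
tank_c {'rect': array([ 594.3, -268.9]), 'mean': array([ 593.6, -270.6], dtype=float32), 'size': array([39., 63.]), 'yaw': 66.4, 'pca': 66.2, 'n': 898, 'px': array([243.,  84.])}
tank_b {'rect': array([ 524.9, -456. ]), 'mean': array([ 522.8, -453.9], dtype=float32), 'size': array([41., 65.]), 'yaw': -53.5, 'pca': -55.1, 'n': 733, 'px': array([354., 132.])}
bags1 {'rect': array([ 517.9, -165.9]), 'mean': array([ 519.2, -165.5], dtype=float32), 'size': array([36., 61.]), 'yaw': 68.5, 'pca': 71.7, 'n': 478, 'px': array([178., 133.])}
bags2 {'rect': array([ 583.7, -375.2]), 'mean': array([ 583. , -372.6], dtype=float32), 'size': array([34., 60.]), 'yaw': -19.7, 'pca': -20.8, 'n': 413, 'px': array([308.,  92.])}
hedge1 {'rect': array([ 503.5, -270.1]), 'mean': array([ 503.1, -268.7], dtype=float32), 'size': array([27., 62.]), 'yaw': 32.5, 'pca': 32.9, 'n': 165, 'px': array([242., 141.])}
hedge2 {'rect': array([ 
[... 472 characters left out ...]
5], [24, 105, 252], [19, 131, 226], [25, 92, 253], [26, 92, 254], [41, 14, 142], [25, 21, 147], [25, 98, 253]]
bags1 [[20, 87, 249], [20, 107, 240], [19, 114, 235], [16, 110, 230], [23, 99, 251], [26, 68, 255], [16, 116, 192], [25, 85, 254], [27, 62, 255]]
bags2 [[18, 100, 238], [21, 77, 252], [25, 56, 254], [17, 118, 223], [16, 111, 172], [17, 103, 236], [28, 33, 255], [27, 58, 255], [22, 101, 249]]
hedge1 [[54, 169, 173], [54, 169, 164], [55, 167, 134], [53, 159, 189], [53, 149, 204], [54, 170, 150], [54, 171, 160], [54, 169, 171], [54, 171, 158]]
hedge2 [[58, 160, 83], [57, 168, 79], [58, 165, 71], [54, 173, 121], [56, 158, 79], [54, 160, 83], [54, 167, 113], [53, 174, 79], [53, 173, 84]]
```

```bash
sed -i 's/(h>50)&(h<70)&(s>170)&(v>70)/(h>46)\&(h<66)\&(s>140)\&(v>55)/; s/m=(h>6)&(h<22)&(s>50)&(s<150)&(v>120)/m=(h>6)\&(h<30)\&(s>25)\&(s<170)\&(v>110)/' h.py
python3 - <<'E'
from h import *
from objs import A
o=bot.get_obs(); c=bot.capture("wrist")
hsv=cv2.cvtColor(c["color"],cv2.COLOR_RGB2HSV)
print("bg",[hsv[v,u].tolist() for u,v in ((150,100),(300,50),(250,175),(380,190))])
for n,(k,a) in A.items(): print(n,meas(c,o,k,a,45))
print(shift((518.5,-166,120),70))
E
```

```text
bg [[49, 91, 104], [49, 94, 108], [46, 92, 47], [48, 91, 107]]
tank_a {'rect': array([ 616.5, -172.5]), 'mean': array([ 614.6, -175. ], dtype=float32), 'size': array([39., 65.]), 'yaw': 44.9, 'pca': 47.2, 'n': 786, 'px': array([182.,  75.])}
tank_c {'rect': array([ 594.4, -268.9]), 'mean': array([ 593.7, -270.6], dtype=float32), 'size': array([39., 62.]), 'yaw': 66.3, 'pca': 66.6, 'n': 896, 'px': array([242.,  84.])}
tank_b {'rect': array([ 524.9, -456.2]), 'mean': array([ 522.9, -454.3], dtype=float32), 'size': array([41., 65.]), 'yaw': -53.5, 'pca': -54.4, 'n': 725, 'px': array([354., 132.])}
bags1 {'rect': array([ 518.1, -165.7]), 'mean': array([ 518. , -166.1], dtype=float32), 'size': array([37., 62.]), 'yaw': 69.2, 'pca': 70.2, 'n': 784, 'px': array([178., 133.])}
bags2 {'rect': array([ 583.7, -375.3]), 'mean': array([ 583.5, -375.4], dtype=float32), 'size': array([35., 61.]), 'yaw': -20.2, 'pca': -20.6, 'n': 800, 'px': array([308.,  91.])}
hedge1 {'rect': array([ 503.3, -269.6]), 'mean': array([ 503.4, -269.1], dtype=float32), 'size': array([29., 66.]), 'yaw': 32.5, 'pca': 29.7, 'n': 621, 'px': array([241., 141.])}
hedge2 {'rect': array([ 395.9, -271.6]), 'mean': array([ 396.4, -273.2], dtype=float32), 'size': array([36., 66.]), 'yaw': -76.8, 'pca': -76.3, 'n': 676, 'px': array([245., 206.])}
(array([  29.6, -124.9,  229.2]), np.float64(-70.2), 'j6', 0.9)
```

{"name": "play_rows", "arguments": {"moves": [78,4,-16,29,-7,78,8,-32,58,-14,78,12,-48,87,-21,78,16,-64,116,-28,78,20,-80,145,-35,78,24,-96,174,-42,78,27,-112,203,-49,78,30,-125,229,-56]}}

```text
time: 2.13
tool_pos: [518.9, -164.9, 119.0]
tcp_rot: [-3.141, 0.0, 0.98]
contact_force: [0.8, 0.2, -0.7]
grip_width: 63.6
```

{"name": "play_rows", "arguments": {"moves": [78,0,0,0,-7,78,0,0,0,-14,78,0,0,0,-14,78,0,0,0,-14]}}

```text
time: 2.47
tool_pos: [519.6, -165.9, 120.7]
tcp_rot: [3.142, 0.0, 1.215]
contact_force: [-0.1, -0.1, -0.0]
grip_width: 63.3
```

Run:
```python
from h import *
o=bot.get_obs(); c=cap("wrist","w2.png",None,1.5)
print(o["time"],o["tool_pos"],o["tcp_rot"],o["grip_width"])
m=meas(c,o,"bags",(518,-166),45);print(m)
print(shift((*m["rect"],25),m["yaw"]))
```

```text
2.4667 [ 519.64749017 -165.89235567  120.66787721] [3.14154229e+00 1.25838628e-04 1.21544530e+00] 63.28543014146969
{'rect': array([ 517.5, -165.1]), 'mean': array([ 518.1, -163.7], dtype=float32), 'size': array([32., 62.]), 'yaw': 68.6, 'pca': 69.2, 'n': 2508, 'px': array([254., 198.])}
(array([-0.1, -2.5, 95.9]), np.float64(1.0), 'j6', -0.09)
```

View pics/w2.png

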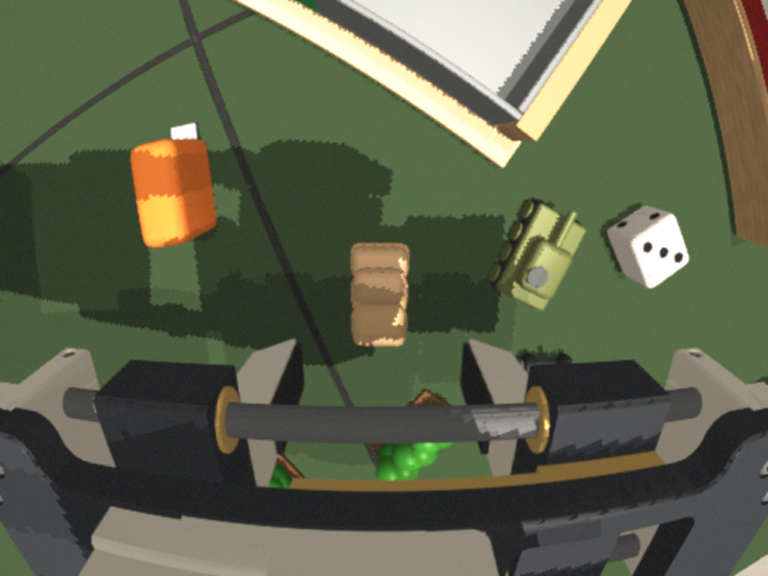

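{"name": "play_rows", "arguments": {"moves": [78,0,-2,40,1,78,0,-2,75,1,78,0,-2,95,1,78,0,-2,95,1,255,0,-2,95,1,255,0,-2,95,1,255,0,-2,95,1,255,0,-2,95,1]}}

```text
time: 3.18
tool_pos: [518.4, -164.6, 26.2]
tcp_rot: [3.141, 0.0, 1.202]
contact_force: [-0.3, 0.2, 0.9]
grip_width: 41.5
```

{"name": "play_rows", "arguments": {"moves": [255,0,0,0,0,255,0,0,0,0,255,0,0,-40,0,255,0,0,-80,0,255,0,0,-115,0,255,0,0,-115,0,255,0,0,-115,0]}}

```text
time: 3.77
tool_pos: [519.2, -164.7, 142.7]
tcp_rot: [3.137, 0.0, 1.203]
contact_force: [0.1, -0.7, -1.3]
grip_width: 33.8
```

Run:
```python
from h import *
o=bot.get_obs(); c=cap("wrist","w3.png",None,1.5)
print(o["time"],o["tool_pos"],o["tcp_rot"],o["grip_width"])
th=np.radians(36.3); Rm=np.array([[np.cos(th),-np.sin(th)],[np.sin(th),np.cos(th)]]); t=np.array([597.9,103])
for p in [(66,115),(0,115)]: 
    q=Rm@p+t; print(p,q,shift((*q,180),36.3))
```

```text
3.7667 [ 519.18957694 -164.6682529   142.68530109] [3.13675064e+00 4.64599339e-04 1.20326481e+00] 33.81889688144642
(66, 115) [583.00975107 234.75462226] (array([395.6, -82.7, -39.3]), np.float64(32.6), 'j6', -0.08)
(0, 115) [529.81848444 195.68175246] (array([ 340. , -118.3,  -39.3]), np.float64(32.6), 'j6', -0.08)
```

View pics/w3.png

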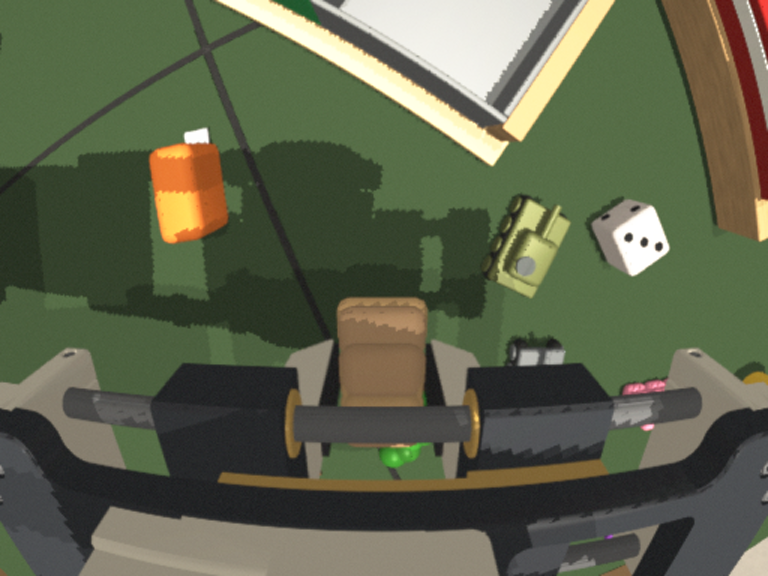

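{"name": "play_rows", "arguments": {"moves": [255,40,-8,-10,4,255,80,-16,-20,8,255,120,-24,-30,12,255,160,-33,-39,16,255,200,-42,-39,20,255,240,-50,-39,24,255,280,-58,-39,28,255,320,-66,-39,33]}}

```text
time: 4.48
tool_pos: [570.5, 160.0, 177.3]
tcp_rot: [-3.14, 0.004, 0.624]
contact_force: [0.7, -1.1, -0.0]
grip_width: 33.8
```

{"name": "play_rows", "arguments": {"moves": [255,38,-8,0,0,255,76,-17,0,0,255,76,-17,0,0,255,76,-17,0,0]}}

```text
time: 4.82
tool_pos: [622.5, 217.9, 175.7]
tcp_rot: [-3.14, 0.005, 0.63]
contact_force: [-0.3, -1.1, -1.5]
grip_width: 34.0
```

Run:
```python
from h import *
o=bot.get_obs(); c=cap("wrist","w4.png",None,1.5)
print(o["time"],o["tool_pos"],o["tcp_rot"],o["grip_width"])
c=cap("top","t3.png",(90,90,310,280),3.5)
```

```text
4.8167 [622.49826249 217.93105049 175.69174164] [-3.13960599  0.00493081  0.62985028] 34.02570155251446
```

View pics/w4.png

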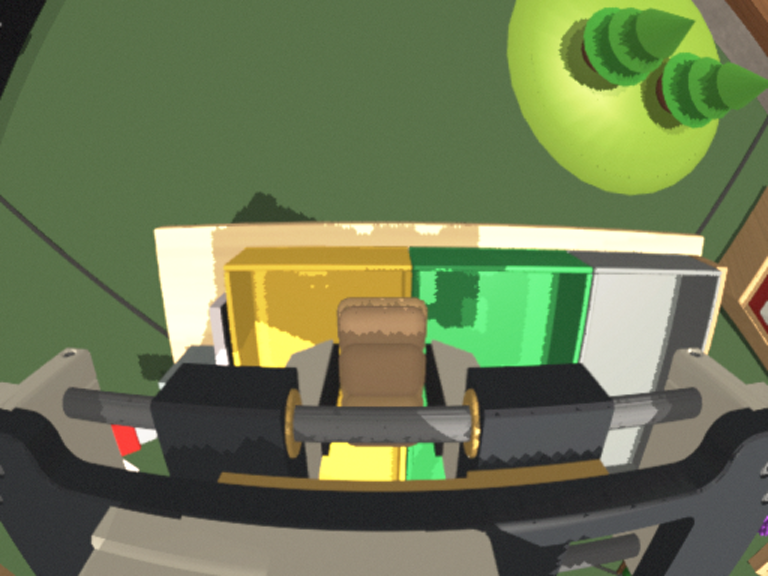

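View pics/t3.png

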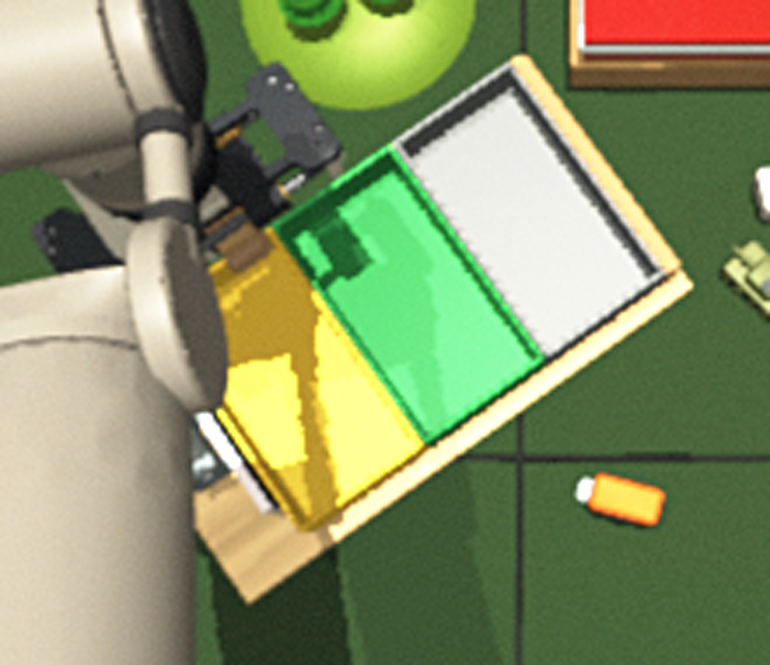

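```bash
cat >> h.py <<'E'
def fit(L,W):
    L=np.array(L,float);W=np.array(W,float)
    lc,wc=L.mean(0),W.mean(0);Hm=(L-lc).T@(W-wc);th=np.arctan2(Hm[0,1]-Hm[1,0],Hm[0,0]+Hm[1,1])
    Rm=np.array([[np.cos(th),-np.sin(th)],[np.sin(th),np.cos(th)]]);t=wc-Rm@lc
    return np.degrees(th),t,(L@Rm.T+t-W).round(1)
E
python3 - <<'E'
from h import *
o=bot.get_obs(); c=bot.capture("wrist")
P=np.array([[155,229],[703,236],[231,249],[410,248],[590,254]])/1.5
L=[[120,245],[120,-190],[105,172],[105,57.5],[105,-57.5]]
W=wray(c,o,P,12)[:,:2]; print(W.round(1))
print(fit(L,W)); print(fit(L[:2]+L[3:],np.delete(W,2,0)))
E
```

```text
[[546.8 371.8]
 [802.5  18.3]
 [569.2 312.3]
 [644.1 208.7]
 [722.2  97.2]]
(np.float64(35.838675652608245), array([593.57984385,  99.85468139]), array([[  0.6,  -3.1],
       [ -0.4,  -2.2],
       [  8.8, -11.5],
       [  0.9,  -0.7],
       [ -9.8,  17.5]]))
(np.float64(35.86670661502795), array([595.81532369,  96.92726181]), array([[ 2.7, -6. ],
       [ 1.8, -5. ],
       [ 3.1, -3.6],
       [-7.6, 14.6]]))
```

Run:
```python
from h import *
im=cv2.imread("pics/w4.png"); cv2.imwrite("pics/w4c.png",cv2.resize(im[200:420,130:430],None,fx=2.6,fy=2.6,interpolation=cv2.INTER_CUBIC))
```

```text
(no output)
```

View pics/w4c.png

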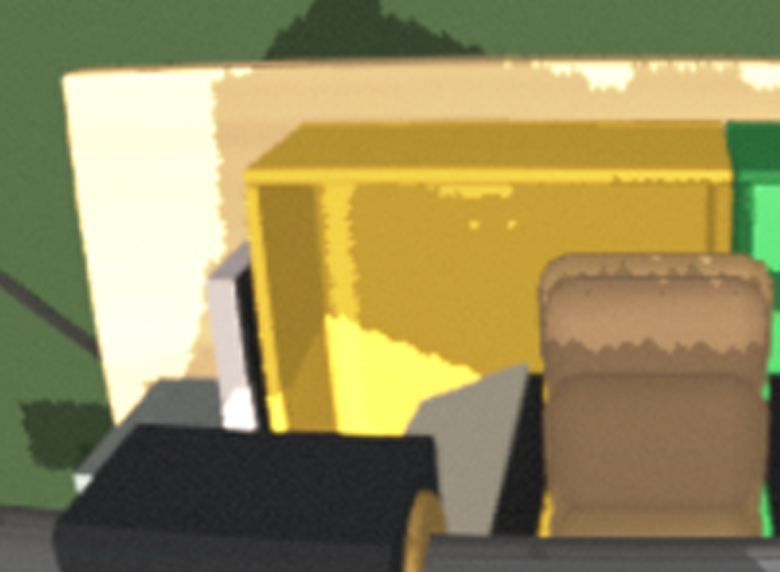

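Run:
```python
from h import *
o=bot.get_obs(); c=bot.capture("wrist")
im=cv2.imread("pics/w4.png"); cv2.imwrite("pics/w4d.png",cv2.resize(im[200:330,540:768],None,fx=3.4,fy=3.4,interpolation=cv2.INTER_CUBIC))
P=np.array([[155,228.8],[245.4,247.7],[409.2,247]])/1.5
L=[[120,245],[105,172],[105,57.5],[105,172],[105,57.5]]
W=np.vstack([wray(c,o,P,12),wray(c,o,np.array([[224.2,266.],[411.9,265.4]])/1.5,62)])[:,:2]; print(W.round(1))
print(fit(L,W))
```

```text
[[547.1 371.8]
 [576.5 303.5]
 [644.6 209. ]
 [577.3 302.4]
 [644.  210.2]]
(np.float64(35.591074111485824), array([591.99687614, 102.02796448]), array([[-0.1, -0.7],
       [ 0.8, -0.5],
       [-0.7,  0.9],
       [-0. ,  0.6],
       [-0. , -0.3]]))
```

View pics/w4d.png

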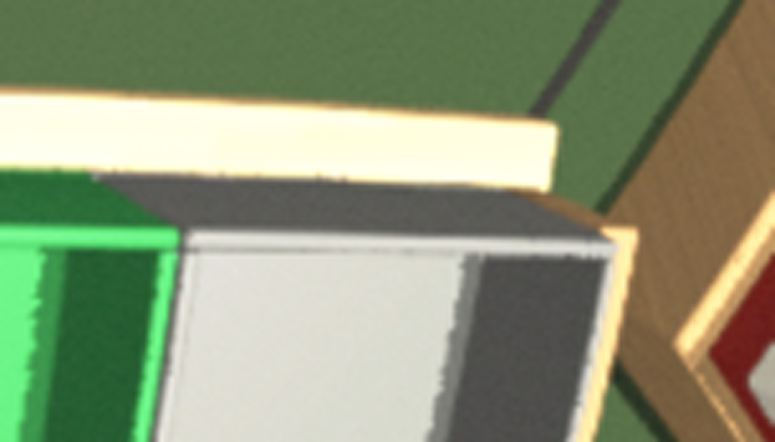

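Run:
```python
from h import *
o=bot.get_obs(); c=bot.capture("wrist")
L=[[120,245],[105,172],[105,57.5],[120,-190],[105,-57.5],  [105,172],[105,57.5],[105,-57.5],[105,-172]]
P=np.array([[155,228.8],[245.4,247.7],[409.2,247],[703.8,235.9],[568.8,250.9], [224.2,266.],[411.9,265.4],[593.2,267.6],[720,270]])/1.5
W=np.vstack([wray(c,o,P[:5],12),wray(c,o,P[5:],62)])[:,:2]
a,t,r=fit(L,W); print(a,t,r)
th=np.radians(a); Rm=np.array([[np.cos(th),-np.sin(th)],[np.sin(th),np.cos(th)]])
q=Rm@np.array([66,115])+t; print(q,shift((*q,80),a),o["tool_pos"])
```

```text
35.79420165501419 [593.54632567 100.91841719] [[ 0.3 -2.2]
 [ 1.4 -1.7]
 [ 0.2  0.2]
 [-2.5  1.6]
 [-1.5  4.1]
 [ 0.7 -0.5]
 [ 0.9 -0.9]
 [ 0.1  0.3]
 [ 0.4 -0.8]]
[579.8197514  232.79935273] (array([-24.3, -39.2,  99.4]), np.float64(0.1), 'j6', 1.16) [622.35814217 215.34160262 178.7748978 ]
```

Run:
```python
from h import *
for i in range(4):
    o=bot.get_obs(); print(o["time"],o["tool_pos"].round(2),o["tcp_rot"].round(4),o["dq"].round(3)); c=cap("wrist","w5.png",None,1.5)
im=c["color"][:,:,::-1]
a=cv2.resize(im[140:190,95:290],None,fx=4,fy=4,interpolation=cv2.INTER_CUBIC);b=cv2.resize(im[140:190,290:485],None,fx=4,fy=4,interpolation=cv2.INTER_CUBIC)
cv2.imwrite("pics/w5c.png",np.vstack([a,b]))
```

```text
5.0667 [622.59 215.29 179.32] [-3.1413e+00  1.1000e-03  6.2600e-01] [-0.001 -0.009 -0.008  0.002  0.     0.001]
5.1167 [622.75 215.37 179.68] [-3.1416e+00  5.0000e-04  6.2600e-01] [ 0.002 -0.005 -0.009 -0.     0.002  0.   ]
5.1667 [622.92 215.48 179.93] [ 3.1415 -0.      0.6261] [ 0.003 -0.    -0.007 -0.     0.     0.001]
5.2167 [623.03 215.6  180.03] [ 3.1414e+00 -3.0000e-04  6.2620e-01] [ 0.002  0.    -0.008  0.002 -0.001  0.   ]
```

View pics/w5c.png

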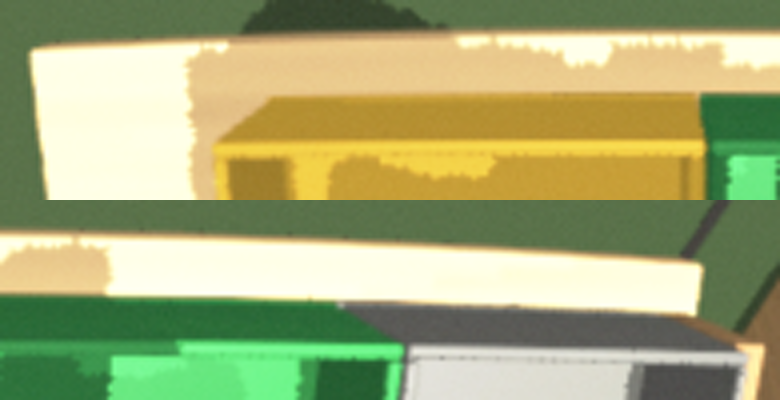

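Run:
```python
from h import *
o=bot.get_obs(); c=bot.capture("wrist")
L=[[120,245],[105,172],[105,57.5],[120,-190],[105,-57.5],  [105,172],[105,57.5],[105,-57.5],[105,-172]]
P=np.array([[103,152.25],[163,164.25],[270,163.5],[465.5,156.25],[375.5,166], [148.75,175.5],[271.75,175.5],[390.75,176.5],[476,178]])
W=np.vstack([wray(c,o,P[:5],12),wray(c,o,P[5:],62)])[:,:2]
a,t,r=fit(L,W); print(a,t,r)
th=np.radians(a); Rm=np.array([[np.cos(th),-np.sin(th)],[np.sin(th),np.cos(th)]])
q=Rm@np.array([66,115])+t; print(q,shift((*q,100),a),o["tool_pos"])
```

```text
35.887246788674744 [593.71983758 104.49735895] [[-0.5 -0.2]
 [ 0.2  0.1]
 [-0.1  0.4]
 [-0.7  0.1]
 [-0.9  3.3]
 [-1.   0.8]
 [ 0.6 -0.3]
 [ 0.8 -1.1]
 [ 1.5 -3.1]]
[579.77911427 236.35582942] (array([-23.2, -42. ,  80. ]), np.float64(0.0), 'j6', 1.16) [623.0655048  215.78550722 180.07212612]
```

```bash
cat >> h.py <<'E'
CA=35.9; CT=np.array([594.3,104.3]); _t=np.radians(CA)
CR=np.array([[np.cos(_t),-np.sin(_t)],[np.sin(_t),np.cos(_t)]])
def slot(x,y): return CR@np.array([x,y],float)+CT
E
python3 - <<'E'
from h import *
print(shift((*slot(64,115),43),CA))
E
```

```text
(array([-24.8, -41.5, 137. ]), np.float64(0.0), 'j6', 1.16)
```

{"name": "play_rows", "arguments": {"moves": [255,-12,-21,20,0,255,-25,-41,40,0,255,-25,-41,70,0,255,-25,-41,95,0,255,-25,-41,115,0,255,-25,-41,128,0,255,-25,-41,135,0,255,-25,-41,136,0]}}

```text
time: 5.98
tool_pos: [578.5, 234.7, 42.8]
tcp_rot: [-3.141, 0.001, 0.627]
contact_force: [-0.6, 0.0, -0.6]
grip_width: 34.1
```

{"name": "play_rows", "arguments": {"moves": [255,0,0,0,0,255,0,0,0,0,255,0,0,0,0]}}

```text
time: 6.23
tool_pos: [579.5, 235.1, 44.8]
tcp_rot: [3.141, -0.002, 0.627]
contact_force: [0.9, 0.3, -1.0]
grip_width: 33.7
```

{"name": "play_rows", "arguments": {"moves": [255,0,0,2,0,255,0,0,2,0,111,0,0,2,0,111,0,0,2,0,111,0,0,2,0,111,0,0,-40,0,111,0,0,-80,0,111,0,0,-110,0]}}

```text
time: 6.9
tool_pos: [579.4, 235.1, 156.3]
tcp_rot: [3.141, -0.002, 0.627]
contact_force: [1.0, 0.4, 1.3]
grip_width: 51.8
```

{"name": "play_rows", "arguments": {"moves": [78,0,0,-30,0,78,0,0,-40,0,78,0,0,-40,0,78,0,0,-40,0,78,0,0,-40,0,78,0,0,-40,0]}}

```text
time: 7.4
tool_pos: [577.9, 234.7, 191.2]
tcp_rot: [-3.14, 0.004, 0.627]
contact_force: [-0.7, 0.2, -0.0]
grip_width: 63.2
```

Run:
```python
from h import *
o=bot.get_obs(); c=cap("wrist","w6.png",None,1.5); print(o["time"],o["tool_pos"])
m=meas(c,o,"bags",slot(64,115),45); print(m)
print(shift((500,-290,230),10))
```

```text
7.4 [577.89179573 234.66546284 191.20730558]
{'rect': array([587. , 231.8]), 'mean': array([584.4, 239.5], dtype=float32), 'size': array([66., 84.]), 'yaw': 51.3, 'pca': 37.1, 'n': 1808, 'px': array([255., 175.])}
(array([-371.3,  379. ,  -37.7]), np.float64(25.9), 'j6', 1.21)
```

View pics/w6.png

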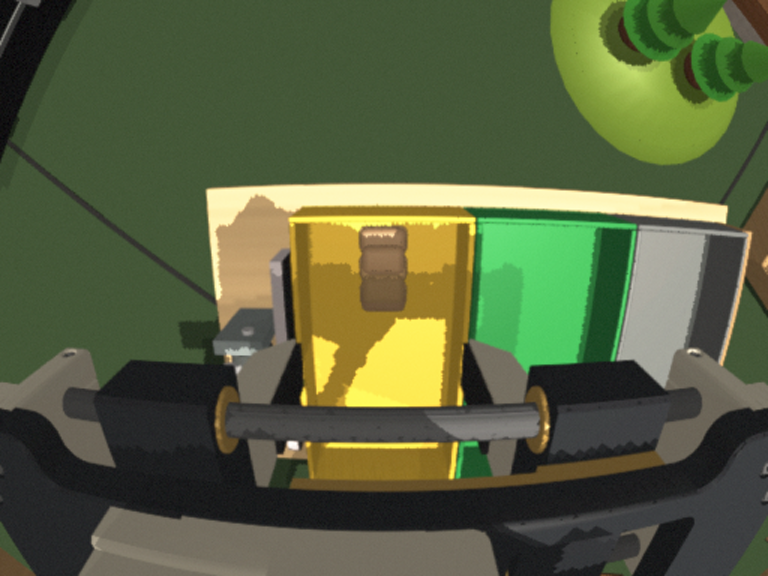

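Run:
```python
from h import *
print(shift((583.7,-375,130),-20))
```

```text
(array([-353.1,  497. ,   62.1]), np.float64(55.9), 'j6', 1.21)
```

{"name": "play_rows", "arguments": {"moves": [78,-23,32,0,7,78,-46,64,0,14,78,-69,96,0,21,78,-92,128,0,28,78,-115,160,0,35,78,-138,192,0,42,78,-161,224,0,49,78,-180,256,0,56]}}

```text
time: 8.12
tool_pos: [582.4, -80.0, 192.5]
tcp_rot: [3.141, 0.002, -0.356]
contact_force: [1.0, -0.1, 0.2]
grip_width: 63.7
```

Run:
```python
from h import *
print(shift((583.7,-375,130),-20))
```

```text
(array([104.3, 276. ,  62.4]), np.float64(-0.4), 'j6', 1.66)
```

{"name": "play_rows", "arguments": {"moves": [78,14,38,9,0,78,28,76,18,0,78,42,114,27,0,78,56,152,36,0,78,70,190,45,0,78,84,228,54,0,78,98,260,62,0,78,104,276,62,0]}}

```text
time: 8.78
tool_pos: [584.4, -376.8, 127.7]
tcp_rot: [-3.141, 0.004, -0.353]
contact_force: [0.1, 0.8, -0.4]
grip_width: 63.5
```

{"name": "play_rows", "arguments": {"moves": [78,0,0,0,0,78,0,0,0,0,78,0,0,0,0,78,0,0,0,0,78,0,0,0,0,78,0,0,0,0]}}

```text
time: 9.28
tool_pos: [586.8, -371.7, 132.1]
tcp_rot: [3.141, -0.0, -0.349]
contact_force: [-0.2, -0.5, 0.2]
grip_width: 63.4
```

```bash
cat >> h.py <<'E'
def look(name,kind,approx,fn,rad=45):
    o=bot.get_obs(); c=cap("wrist",fn,None,1.5)
    print(o["time"],o["tool_pos"].round(1),o["tcp_rot"].round(4),o["grip_width"].round(1))
    m=meas(c,o,kind,approx,rad); print(m)
    if m: print("rect",shift((*m["rect"],25),m["yaw"]),"mean",shift((*m["mean"],25),m["pca"]))
E
python3 - <<'E'
from h import *
look("bags2","bags",(583.7,-375.3),"w7.png")
E
```

```text
Traceback (most recent call last):
  File "h.py", line 78, in look
    print(o["time"],o["tool_pos"].round(1),o["tcp_rot"].round(4),o["grip_width"].round(1))
                                                                 ^^^^^^^^^^^^^^^^^^^^^
AttributeError: 'float' object has no attribute 'round'
```

View pics/w7.png

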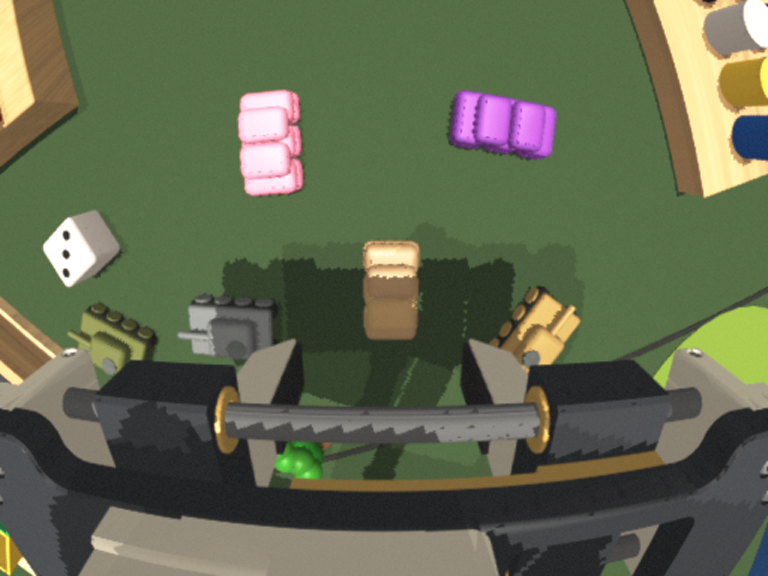

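```bash
sed -i 's/o\["grip_width"\].round(1))/round(o["grip_width"],1))/' h.py
python3 - <<'E'
from h import *
look("bags2","bags",(583.7,-375.3),"w8.png")
E
```

```text
9.3333 [ 586.8 -371.9  132.1] [ 3.1414e+00 -4.0000e-04 -3.4880e-01] 63.4
{'rect': array([ 584. , -376.7]), 'mean': array([ 585.4, -377.1], dtype=float32), 'size': array([33., 61.]), 'yaw': -19.9, 'pca': -20.3, 'n': 2299, 'px': array([259., 195.])}
rect (array([ -1.1,   5.2, 107.1]), np.float64(-0.1), 'j6', 1.24) mean (array([  0.4,   5.1, 107.1]), np.float64(0.3), 'j6', 1.24)
```

{"name": "play_rows", "arguments": {"moves": [78,0,5,40,0,78,0,5,75,0,78,0,5,95,0,78,0,5,105,0,78,0,5,106,0,78,0,5,106,0,255,0,5,106,0,255,0,5,106,0]}}

```text
time: 10.05
tool_pos: [585.5, -378.1, 27.4]
tcp_rot: [3.141, -0.003, -0.35]
contact_force: [0.3, 0.4, 0.7]
grip_width: 54.6
```

{"name": "play_rows", "arguments": {"moves": [255,0,0,0,0,255,0,0,0,0,255,0,0,0,0,255,0,0,0,0,255,0,0,-40,0,255,0,0,-80,0,255,0,0,-120,0,255,0,0,-150,0]}}

```text
time: 10.72
tool_pos: [585.1, -377.9, 179.3]
tcp_rot: [3.14, -0.003, -0.35]
contact_force: [0.8, -0.4, -0.3]
grip_width: 33.9
```

Run:
```python
from h import *
print(shift((*slot(-64,115),180),CA))
```

```text
(array([-287.9, -467.5,   -2.1]), np.float64(-56.0), 'j6', 1.24)
```

{"name": "play_rows", "arguments": {"moves": [255,-20,-34,0,-7,255,-40,-68,0,-14,255,-60,-102,0,-21,255,-80,-136,0,-28,255,-100,-170,0,-35,255,-120,-204,0,-42,255,-140,-238,0,-49,255,-160,-272,0,-56]}}

```text
time: 11.38
tool_pos: [526.9, -65.5, 175.7]
tcp_rot: [3.141, -0.0, 0.633]
contact_force: [1.0, 0.7, -1.2]
grip_width: 34.1
```

Run:
```python
from h import *
print(shift((*slot(-64,115),100),CA))
```

```text
(array([  91.5, -212.4,   75.7]), np.float64(0.4), 'j6', 0.67)
```

{"name": "play_rows", "arguments": {"moves": [255,15,-36,0,0,255,30,-72,0,0,255,45,-108,0,0,255,60,-144,20,0,255,75,-180,45,0,255,90,-211,75,0,255,90,-211,75,0,255,90,-211,75,0]}}

```text
time: 12.05
tool_pos: [474.6, 158.1, 98.7]
tcp_rot: [-3.139, 0.004, 0.631]
contact_force: [-0.1, -1.1, -1.1]
grip_width: 33.9
```

{"name": "play_rows", "arguments": {"moves": [255,0,0,0,0,255,0,0,0,0,255,0,0,0,0,255,0,0,0,0]}}

```text
time: 12.38
tool_pos: [477.7, 155.3, 101.6]
tcp_rot: [3.14, -0.002, 0.625]
contact_force: [0.1, -0.1, -0.2]
grip_width: 34.0
```

Run:
```python
from h import *
o=bot.get_obs(); print(o["tool_pos"],o["grip_width"]); cap("wrist","w9.png",None,1.5)
print(shift((*slot(-64,115),43),CA))
```

```text
[477.69618618 155.31089946 101.60224667] 33.972232746564615
(array([ 0.5, -5.1, 58.4]), np.float64(-0.1), 'j6', 1.11)
```

View pics/w9.png

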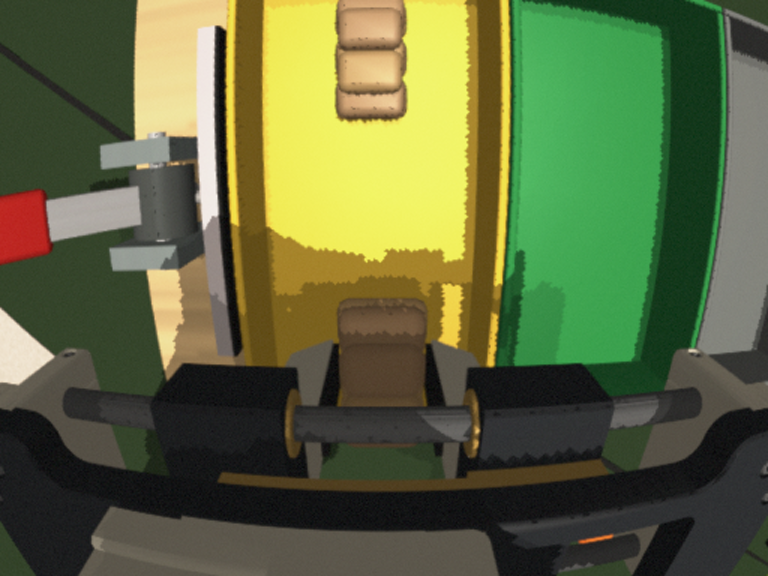

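{"name": "play_rows", "arguments": {"moves": [255,0,-5,20,0,255,0,-5,35,0,255,0,-5,48,0,255,0,-5,56,0,255,0,-5,58,0,255,0,-5,58,0,255,0,-5,58,0,255,0,-5,58,0]}}

```text
time: 13.1
tool_pos: [474.3, 160.4, 43.2]
tcp_rot: [3.141, -0.001, 0.627]
contact_force: [-0.2, 0.6, -0.6]
grip_width: 33.5
```

{"name": "play_rows", "arguments": {"moves": [255,0,0,1,0,111,0,0,1,0,111,0,0,1,0,111,0,0,1,0,111,0,0,-40,0,111,0,0,-80,0,111,0,0,-120,0,78,0,0,-150,0]}}

```text
time: 13.77
tool_pos: [474.2, 160.6, 195.7]
tcp_rot: [3.14, -0.002, 0.627]
contact_force: [0.5, -0.9, 0.5]
grip_width: 54.8
```

Run:
```python
from h import *
print(shift((396,-272.5,135),-76.5))
o=bot.get_obs(); cap("wrist","w10.png",None,1.5); cap("top","t4.png",(230,120,440,270),3.6)
```

```text
(array([-317.8,  304.6,   60.3]), np.float64(-67.6), 'j6', 1.12)
```

View pics/w10.png

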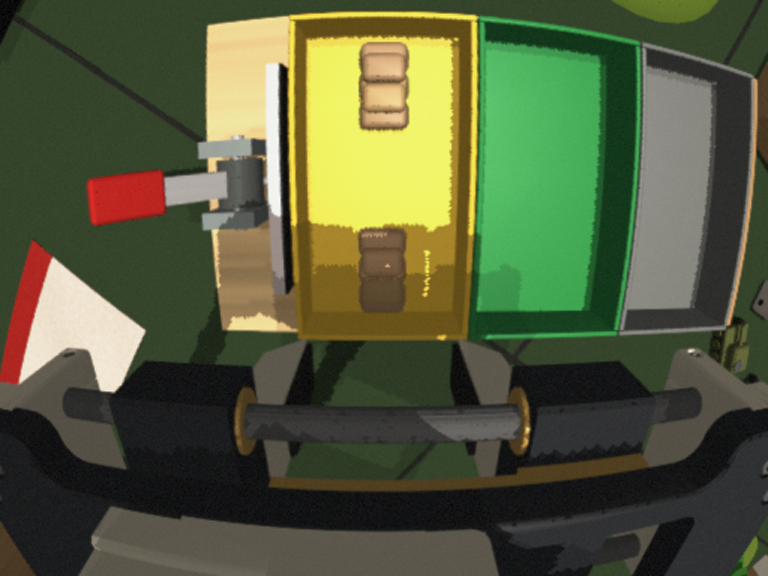

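View pics/t4.png

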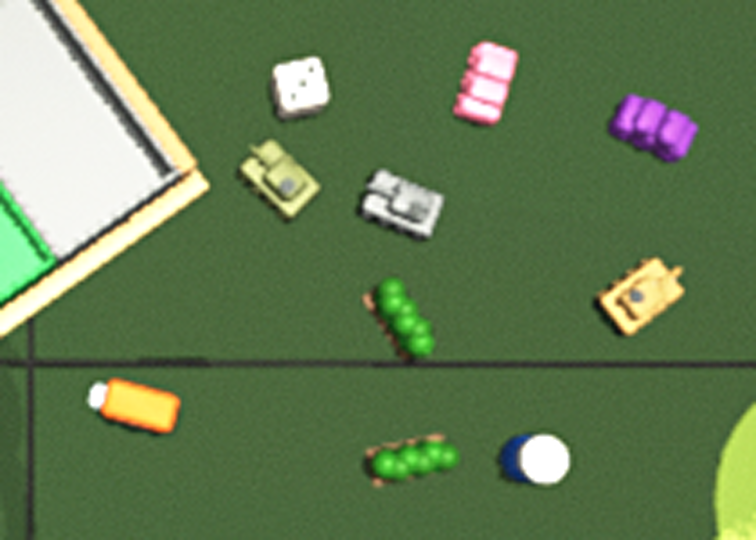

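Run:
```python
from h import *
print(shift((503.3,-269.5,135),32))
```

```text
(array([-231.7,  364. ,   62.4]), np.float64(4.0), 'j6', 1.12)
```

{"name": "play_rows", "arguments": {"moves": [78,-22,35,0,1,78,-44,70,0,2,78,-66,105,0,3,78,-88,140,0,4,78,-110,175,0,4,78,-132,210,0,4,78,-154,245,20,4,78,-176,280,40,4]}}

```text
time: 14.53
tool_pos: [495.1, -164.1, 155.9]
tcp_rot: [3.14, -0.001, 0.557]
contact_force: [0.8, -1.1, -0.8]
grip_width: 63.8
```

{"name": "play_rows", "arguments": {"moves": [78,-26,40,12,0,78,-50,81,22,0,78,-50,81,22,0,78,-50,81,22,0,78,-50,81,22,0,78,-50,81,22,0,78,-50,81,22,0,78,-50,81,22,0]}}

```text
time: 15.2
tool_pos: [495.9, -255.6, 134.8]
tcp_rot: [3.141, -0.0, 0.56]
contact_force: [0.1, 0.8, -0.3]
grip_width: 63.6
```

Run:
```python
from h import *
look("hedge1","hedge",(503.7,-269.3),"w11.png")
```

```text
15.2 [ 495.9 -255.6  134.8] [ 3.1411e+00 -3.0000e-04  5.5950e-01] 63.6
{'rect': array([ 501.7, -269.3]), 'mean': array([ 504. , -267.9], dtype=float32), 'size': array([27., 71.]), 'yaw': 32.2, 'pca': 31.7, 'n': 1946, 'px': array([273., 194.])}
rect (array([ -2.3,  14.5, 109.8]), np.float64(-0.2), 'j6', 0.4) mean (array([  0.4,  14.5, 109.9]), np.float64(0.3), 'j6', 0.4)
```

View pics/w11.png

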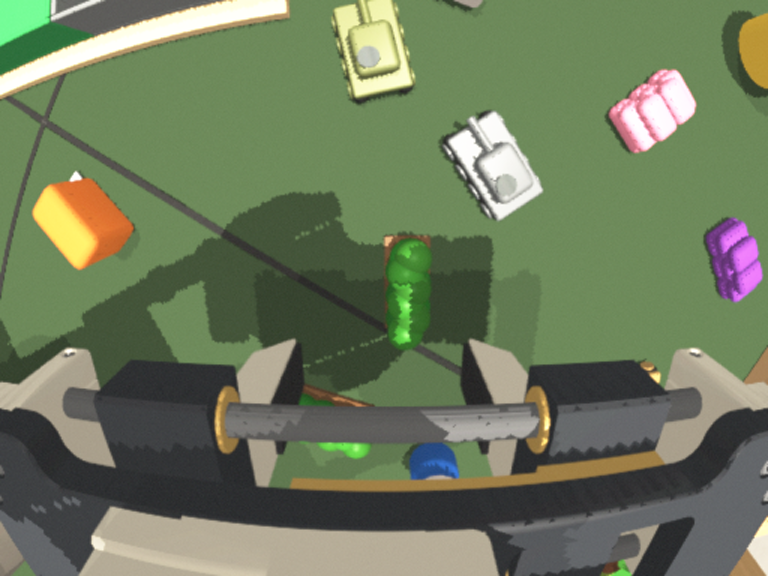

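{"name": "play_rows", "arguments": {"moves": [78,-1,14,40,0,78,-1,14,75,0,78,-1,14,97,0,78,-1,14,107,0,78,-1,14,109,0,78,-1,14,109,0,255,-1,14,109,0,255,-1,14,109,0]}}

```text
time: 15.92
tool_pos: [503.1, -270.0, 27.2]
tcp_rot: [3.138, -0.001, 0.558]
contact_force: [0.5, -0.6, -0.3]
grip_width: 54.9
```

{"name": "play_rows", "arguments": {"moves": [255,0,0,0,0,255,0,0,0,0,255,0,0,0,0,255,0,0,0,0,255,0,0,-40,0,255,0,0,-80,0,255,0,0,-120,0,255,0,0,-155,0]}}

```text
time: 16.58
tool_pos: [502.1, -269.5, 182.8]
tcp_rot: [3.141, -0.0, 0.557]
contact_force: [0.0, -1.1, -0.4]
grip_width: 27.8
```

Run:
```python
from h import *
print(bot.get_obs()["grip_width"],slot(64,0),shift((*slot(64,0),130),CA))
```

```text
27.77790748347936 [646.14266499 141.82783083] (array([ 339.8, -272.9,   52.7]), np.float64(-4.0), 'j6', 0.39)
```

{"name": "play_rows", "arguments": {"moves": [255,31,-25,0,-1,255,62,-50,0,-2,255,93,-75,0,-3,255,124,-100,0,-4,255,155,-125,0,-4,255,186,-150,0,-4,255,217,-175,0,-4,255,248,-200,0,-4]}}

```text
time: 17.25
tool_pos: [606.9, 33.4, 180.4]
tcp_rot: [3.142, 0.0, 0.627]
contact_force: [0.4, -0.5, -0.9]
grip_width: 28.0
```

Run:
```python
from h import *
print(shift((*slot(64,0),110),CA))
```

```text
(array([ 95.4, -64.8,  70.4]), np.float64(0.0), 'j6', 0.87)
```

{"name": "play_rows", "arguments": {"moves": [255,32,-22,0,0,255,64,-44,20,0,255,95,-65,45,0,255,95,-65,70,0,255,95,-65,70,0,255,95,-65,70,0,255,95,-65,70,0,255,95,-65,70,0]}}

```text
time: 17.92
tool_pos: [646.5, 138.6, 112.6]
tcp_rot: [3.14, -0.003, 0.626]
contact_force: [-0.3, 0.1, -0.5]
grip_width: 27.7
```

Run:
```python
from h import *
o=bot.get_obs(); print(o["tool_pos"],o["grip_width"])
print(shift((*slot(64,0),43),CA))
```

```text
[646.47453496 138.55033808 112.60733297] 27.71594034879219
(array([ 1.5, -3. , 69.6]), np.float64(-0.1), 'j6', 1.04)
```

{"name": "play_rows", "arguments": {"moves": [255,1,-3,25,0,255,1,-3,45,0,255,1,-3,60,0,255,1,-3,68,0,255,1,-3,69,0,255,1,-3,69,0,255,1,-3,69,0,255,1,-3,69,0]}}

```text
time: 18.58
tool_pos: [645.3, 142.6, 42.7]
tcp_rot: [3.14, -0.002, 0.627]
contact_force: [-0.0, 0.4, -0.4]
grip_width: 28.1
```

{"name": "play_rows", "arguments": {"moves": [255,0,0,1,0,111,0,0,1,0,111,0,0,1,0,111,0,0,1,0,111,0,0,1,0,111,0,0,-40,0,111,0,0,-80,0,111,0,0,-120,0]}}

```text
time: 19.25
tool_pos: [644.0, 142.8, 162.0]
tcp_rot: [-3.141, 0.002, 0.627]
contact_force: [1.4, -0.1, 0.4]
grip_width: 52.1
```

{"name": "play_rows", "arguments": {"moves": [78,0,0,-20,0,78,0,0,-20,0,78,0,0,-20,0,78,0,0,-20,0]}}

```text
time: 19.58
tool_pos: [643.8, 142.8, 179.9]
tcp_rot: [-3.141, 0.002, 0.627]
contact_force: [0.4, -0.5, -0.3]
grip_width: 63.5
```

Run:
```python
from h import *
print(shift((396,-272.5,140),-76.5))
o=bot.get_obs(); cap("wrist","w12.png",None,1.5); cap("top","t5.png",(230,120,440,270),3.6)
```

```text
(array([-444.3,  190.8,   40.7]), np.float64(-67.6), 'j6', 1.05)
```

View pics/w12.png

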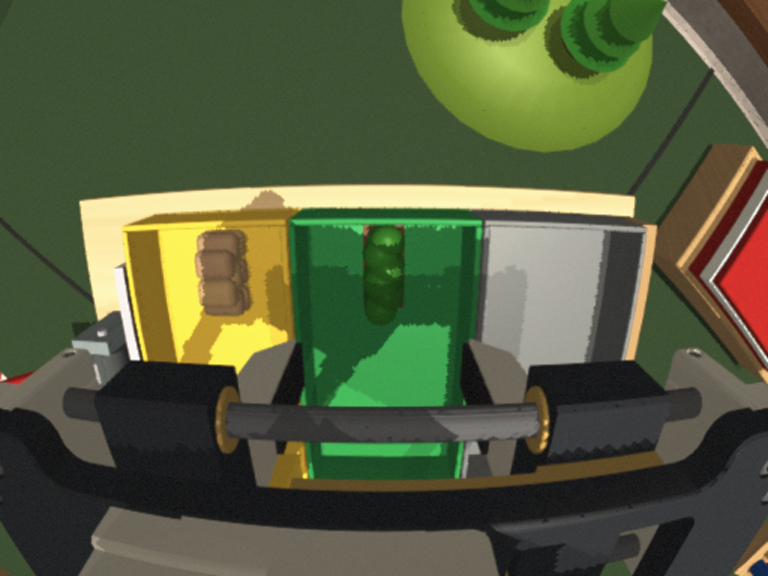

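View pics/t5.png

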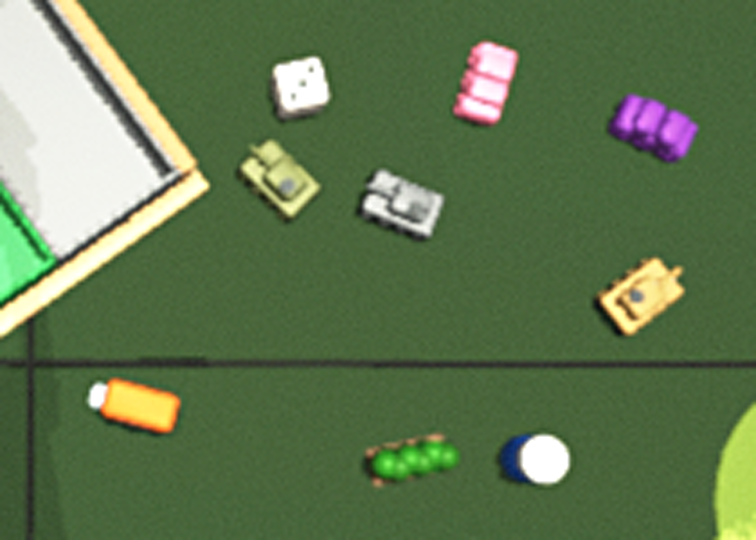

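{"name": "play_rows", "arguments": {"moves": [78,-36,16,0,-7,78,-72,32,0,-14,78,-108,48,0,-21,78,-144,64,0,-28,78,-180,80,0,-35,78,-216,96,0,-42,78,-252,112,0,-49,78,-288,128,0,-56]}}

```text
time: 20.35
tool_pos: [488.5, -124.8, 180.1]
tcp_rot: [-3.139, -0.001, 1.578]
contact_force: [0.5, -0.4, 0.0]
grip_width: 63.9
```

Run:
```python
from h import *
print(shift((396,-272.5,135),-76.5))
```

```text
(array([-147.1,  -93.5,   45.2]), np.float64(-13.1), 'j6', -0.41)
```

{"name": "play_rows", "arguments": {"moves": [78,-33,-21,0,-7,78,-66,-42,10,-12,78,-99,-63,25,-12,78,-132,-84,35,-12,78,-146,-94,45,-12,78,-146,-94,45,-12,78,-146,-94,45,-12,78,-146,-94,45,-12]}}

```text
time: 21.02
tool_pos: [396.8, -269.2, 136.0]
tcp_rot: [-3.141, -0.001, 1.782]
contact_force: [0.6, -0.4, 1.3]
grip_width: 63.8
```

{"name": "play_rows", "arguments": {"moves": [78,0,0,0,0,78,0,0,0,0,78,0,0,0,0,78,0,0,0,0]}}

```text
time: 21.35
tool_pos: [397.1, -269.3, 136.6]
tcp_rot: [3.141, 0.001, 1.784]
contact_force: [-0.1, 0.4, 0.8]
grip_width: 64.1
```

Run:
```python
from h import *
look("hedge2","hedge",(396,-272.5),"w13.png")
```

```text
21.35 [ 397.1 -269.3  136.6] [3.1412e+00 5.0000e-04 1.7835e+00] 64.1
{'rect': array([ 395.2, -275.7]), 'mean': array([ 393.9, -272.3], dtype=float32), 'size': array([26., 72.]), 'yaw': -77.2, 'pca': -79.2, 'n': 1891, 'px': array([253., 197.])}
rect (array([ -5.7,  -3.1, 111.6]), np.float64(-0.6), 'j6', -0.97) mean (array([ -2.1,  -3.6, 111.6]), np.float64(1.4), 'j6', -0.97)
```

View pics/w13.png

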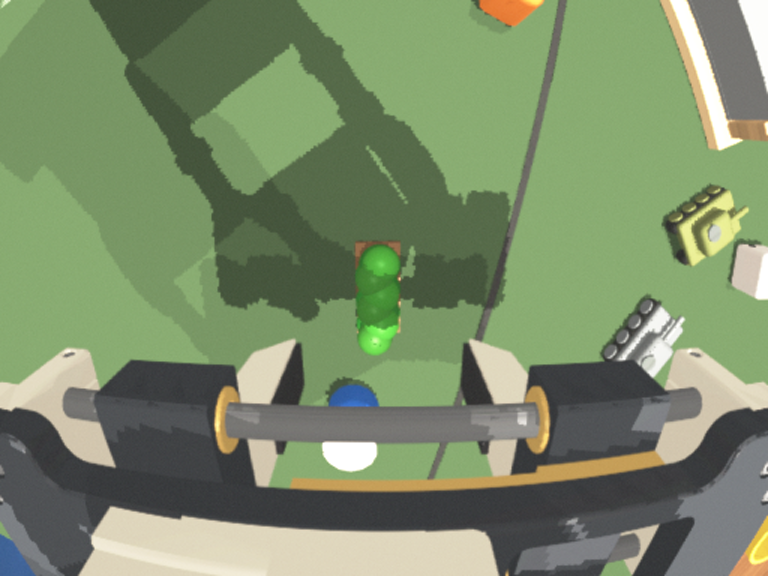

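{"name": "play_rows", "arguments": {"moves": [78,-4,-3,40,0,78,-4,-3,75,0,78,-4,-3,97,0,78,-4,-3,108,0,78,-4,-3,110,0,78,-4,-3,110,0,255,-4,-3,110,0,255,-4,-3,110,0]}}

```text
time: 22.07
tool_pos: [395.2, -274.9, 27.5]
tcp_rot: [3.14, 0.002, 1.782]
contact_force: [0.6, 0.4, -0.0]
grip_width: 54.8
```

{"name": "play_rows", "arguments": {"moves": [255,0,0,0,0,255,0,0,0,0,255,0,0,0,0,255,0,0,0,0,255,0,0,-40,0,255,0,0,-80,0,255,0,0,-120,0,255,0,0,-155,0]}}

```text
time: 22.73
tool_pos: [394.4, -274.3, 183.7]
tcp_rot: [3.141, 0.001, 1.782]
contact_force: [0.2, -0.2, 0.2]
grip_width: 27.7
```

Run:
```python
from h import *
print(bot.get_obs()["grip_width"],slot(-60,0),shift((*slot(-60,0),180),CA))
```

```text
27.68921614915613 [545.69750157  69.1176586 ] (array([304. , 220. ,   3.6]), np.float64(66.2), 'j6', -0.98)
```

{"name": "play_rows", "arguments": {"moves": [255,33,24,0,7,255,66,48,0,14,255,99,72,0,21,255,132,96,0,28,255,165,120,0,35,255,198,144,0,42,255,231,168,0,49,255,264,192,0,56]}}

```text
time: 23.4
tool_pos: [512.3, -8.3, 181.4]
tcp_rot: [3.142, 0.0, 0.909]
contact_force: [0.5, -0.5, -0.7]
grip_width: 28.0
```

Run:
```python
from h import *
print(bot.get_obs()["grip_width"],shift((*slot(-60,0),110),CA))
```

```text
28.02973695495732 (array([ 81.6, -21.3,  71.4]), np.float64(16.2), 'j6', 0.5)
```

{"name": "play_rows", "arguments": {"moves": [255,38,-10,0,6,255,76,-20,20,10,255,81,-21,50,10,255,81,-21,70,10,255,81,-21,70,10,255,81,-21,70,10,255,81,-21,70,10,255,81,-21,70,10]}}

```text
time: 24.07
tool_pos: [545.9, 66.3, 113.1]
tcp_rot: [3.139, -0.002, 0.738]
contact_force: [0.2, -0.4, -0.4]
grip_width: 27.9
```

Run:
```python
from h import *
o=bot.get_obs(); print(o["tool_pos"],o["grip_width"])
print(shift((*slot(-60,0),43),CA))
```

```text
[545.9213204   66.25144941 113.08495059] 27.92343148452159
(array([ 1.6, -2.4, 70.1]), np.float64(6.4), 'j6', 0.81)
```

{"name": "play_rows", "arguments": {"moves": [255,1,-2,20,3,255,1,-2,35,6,255,1,-2,50,6,255,1,-2,62,6,255,1,-2,69,6,255,1,-2,69,6,255,1,-2,69,6,255,1,-2,69,6]}}

```text
time: 24.73
tool_pos: [545.0, 68.7, 43.4]
tcp_rot: [3.14, -0.001, 0.634]
contact_force: [0.2, -0.5, -0.5]
grip_width: 28.3
```

{"name": "play_rows", "arguments": {"moves": [255,0,0,1,0,255,0,0,1,0,111,0,0,1,0,111,0,0,1,0,111,0,0,1,0,111,0,0,1,0,111,0,0,-40,0,111,0,0,-80,0]}}

```text
time: 25.4
tool_pos: [542.5, 69.0, 120.8]
tcp_rot: [-3.137, 0.006, 0.635]
contact_force: [1.7, 0.2, 0.4]
grip_width: 51.8
```

{"name": "play_rows", "arguments": {"moves": [78,0,0,-40,0,78,0,0,-60,0,78,0,0,-60,0,78,0,0,-60,0]}}

```text
time: 25.73
tool_pos: [544.7, 69.0, 183.4]
tcp_rot: [3.14, -0.002, 0.635]
contact_force: [-0.5, -0.6, -0.1]
grip_width: 63.3
```

Run:
```python
from h import *
print(shift((524,-455.5,140),-54))
o=bot.get_obs(); print(o["joint_positions"]); cap("wrist","w14.png",None,1.5); cap("top","t6.png",(230,120,440,270),3.6)
```

```text
(array([-327.9,  410. ,   43.4]), np.float64(-89.6), 'j6', 0.92)
[-1.35121384e-02  4.43853666e-01  1.55718661e+00 -7.30370256e-05
  1.13795155e+00  9.22451940e-01]
```

View pics/w14.png

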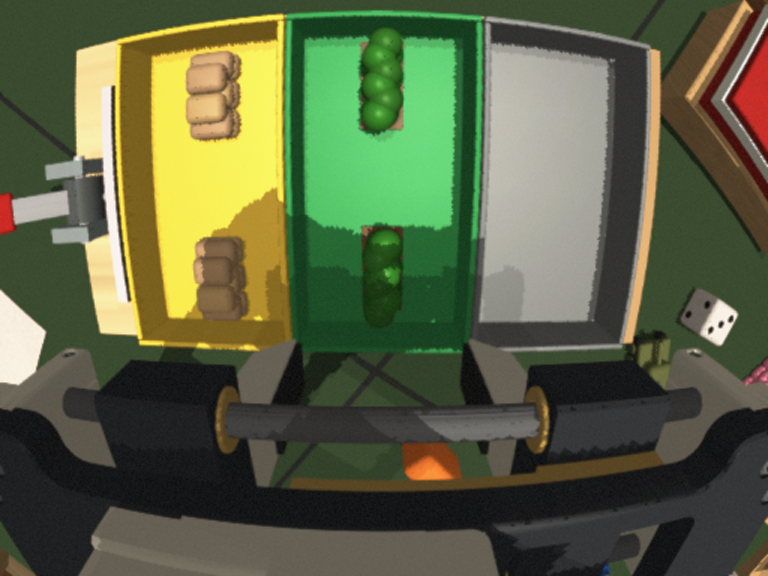

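View pics/t6.png

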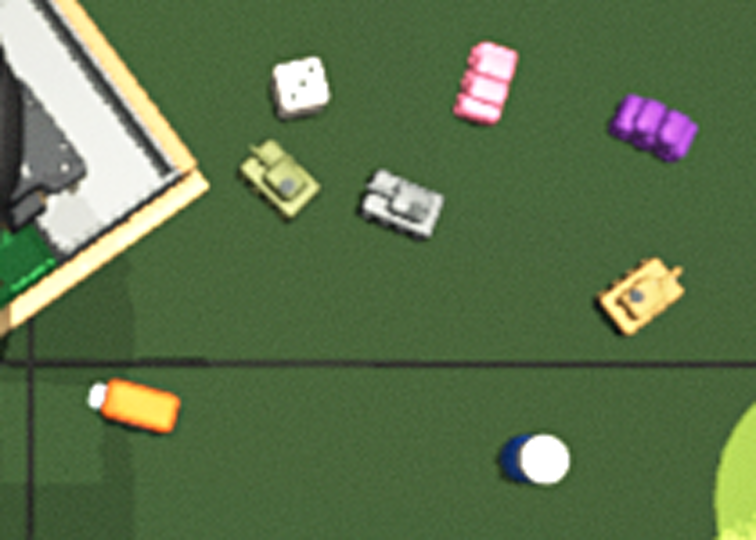

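Run:
```python
from h import *
print(shift((615.5,-174,135),46))
```

```text
(array([-86. , 238.5,  45.9]), np.float64(-9.6), 'j6', 0.92)
```

{"name": "play_rows", "arguments": {"moves": [78,-14,39,0,-2,78,-28,78,0,-4,78,-42,117,0,-6,78,-56,156,0,-8,78,-70,195,15,-10,78,-84,232,30,-10,78,-86,238,46,-10,78,-86,238,46,-10]}}

```text
time: 26.5
tool_pos: [613.8, -176.1, 130.1]
tcp_rot: [-3.133, 0.004, 0.805]
contact_force: [-1.1, 0.9, -0.9]
grip_width: 63.4
```

{"name": "play_rows", "arguments": {"moves": [78,0,0,0,0,78,0,0,0,0,78,0,0,0,0,78,0,0,0,0,78,0,0,0,0,78,0,0,0,0]}}

```text
time: 27.0
tool_pos: [616.5, -172.9, 137.2]
tcp_rot: [3.14, -0.0, 0.81]
contact_force: [-0.3, -0.4, -0.4]
grip_width: 63.6
```

Run:
```python
from h import *
look("tank_a","tank_a",(615.5,-174),"w15.png")
```

```text
27.0 [ 616.5 -172.9  137.2] [ 3.1404e+00 -4.0000e-04  8.1040e-01] 63.6
{'rect': array([ 613.9, -175.1]), 'mean': array([ 614.8, -174.3], dtype=float32), 'size': array([38., 59.]), 'yaw': 45.3, 'pca': 46.1, 'n': 2253, 'px': array([255., 193.])}
rect (array([ -3.2,  -0.6, 112. ]), np.float64(1.1), 'j6', 0.37) mean (array([ -2. ,  -0.5, 112. ]), np.float64(0.3), 'j6', 0.37)
```

View pics/w15.png

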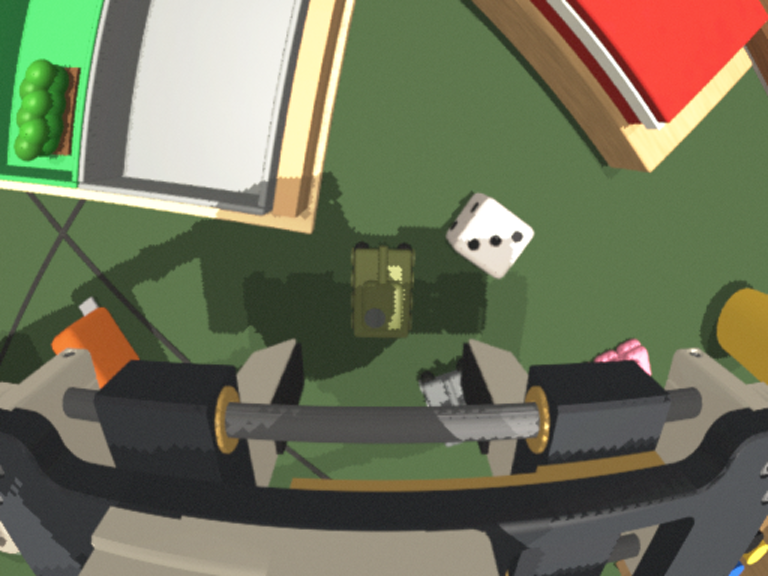

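{"name": "play_rows", "arguments": {"moves": [100,-3,-1,40,0,100,-3,-1,75,0,100,-3,-1,97,0,100,-3,-1,108,0,100,-3,-1,111,0,100,-3,-1,111,0,255,-3,-1,111,0,255,-3,-1,111,0]}}

```text
time: 27.72
tool_pos: [614.6, -175.6, 27.4]
tcp_rot: [3.138, -0.001, 0.809]
contact_force: [0.1, 0.4, -0.0]
grip_width: 47.0
```

{"name": "play_rows", "arguments": {"moves": [255,0,0,0,0,255,0,0,0,0,255,0,0,0,0,255,0,0,0,0,255,0,0,-40,0,255,0,0,-80,0,255,0,0,-120,0,255,0,0,-155,0]}}

```text
time: 28.38
tool_pos: [613.5, -175.1, 183.1]
tcp_rot: [3.14, -0.0, 0.809]
contact_force: [1.4, -1.1, -0.8]
grip_width: 35.6
```

Run:
```python
from h import *
print(bot.get_obs()["grip_width"],slot(66,-115),shift((*slot(66,-115),180),CA))
cap("wrist","w16.png",None,1.5)
```

```text
35.62520080798006 [715.19556929  49.84578689] (array([233. , -81.6,   3.1]), np.float64(10.5), 'j6', 0.36)
```

View pics/w16.png

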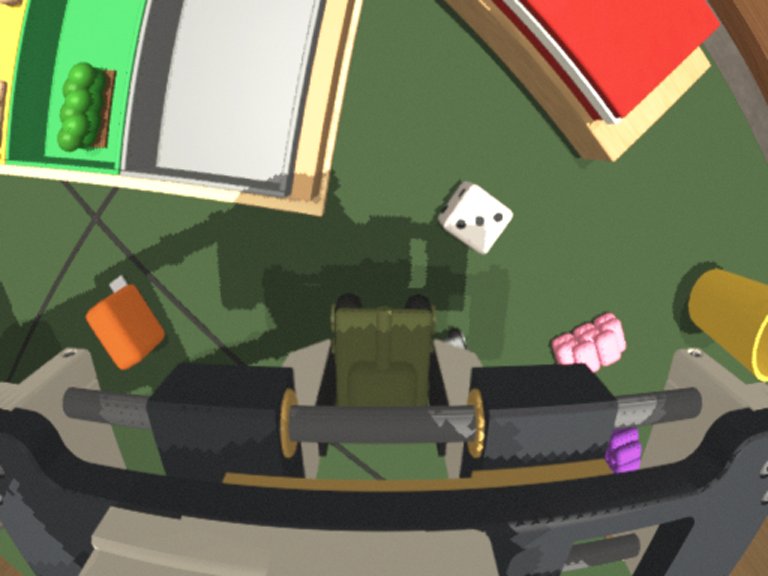

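Run:
```python
from h import *
o=bot.get_obs()
t=cap("top","t7.png",(190,50,340,170),5); s=cap("scene","s7.png",(220,220,360,340),5.5)
```

```text
(no output)
```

View pics/t7.png

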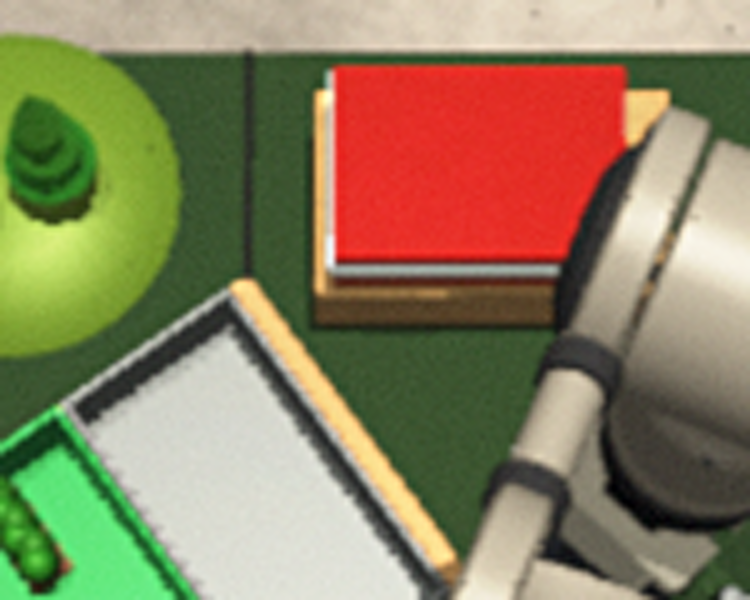

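View pics/s7.png

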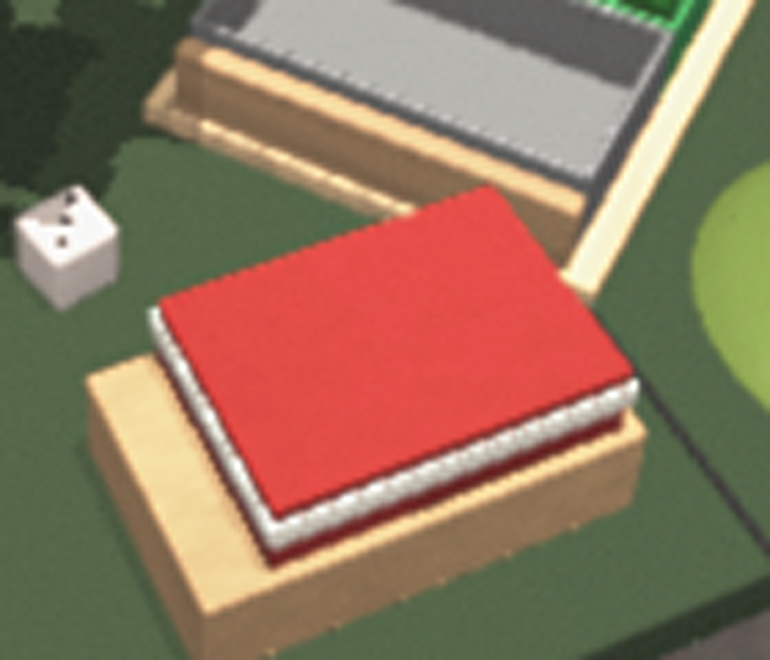

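Run:
```python
from h import *
t=bot.capture("top"); s=bot.capture("scene")
def tri(a,b):
    Ps=[np.array([[c["fx"],0,c["cx"]],[0,c["fy"],c["cy"]],[0,0,1]])@c["world_to_cam"][:3] for c in (t,s)]
    X=cv2.triangulatePoints(*Ps,np.array(a,float).reshape(2,1),np.array(b,float).reshape(2,1)); return (X[:3]/X[3]).ravel().round(0)
p=tri((256.6,102.4),(309.1,253.6));q=tri((256.6,63.2),(335.1,288.7))
print(p,q)
for z in (40,50): print(ray(t,[[315/5+190,290/5+50]],z), "box corner")
for P in (p,q): print(CR.T@(P[:2]-CT))
for x in (66,0,-66): print(x,slot(x,-115),slot(x,-210),[slot(x+sx*37.5,-115-95) for sx in(-1,1)])
```

```text
[787. -31.  87.] [899. -32.  86.]
[[788.31662149 -22.06701534  40.        ]] box corner
[[784.61646672 -22.21044597  50.        ]] box corner
[  76.75884425 -222.5925871 ]
[ 166.89713562 -289.07633269]
66 [715.19556929  49.84578689] [770.90094318 -27.10816895] [array([740.52438167, -49.09713233]), array([801.2775047 ,  -5.11920557])]
0 [661.73282102  11.14521135] [717.43819491 -65.80874449] [array([687.0616334 , -87.79770787]), array([747.81475643, -43.81978112])]
-66 [608.27007276 -27.5553642 ] [ 663.97544665 -104.50932004] [array([ 633.59888513, -126.49828342]), array([694.35200816, -82.52035666])]
```

Run:
```python
from h import *
print(slot(65,-111),shift((*slot(65,-111),180),CA))
```

```text
[712.04003823  52.4995811 ] (array([233. , -85.1,  -0.3]), np.float64(10.5), 'j6', 0.36)
```

{"name": "play_rows", "arguments": {"moves": [255,38,-14,0,3,255,76,-28,0,6,255,114,-42,0,10,255,152,-56,0,10,255,190,-70,0,10,255,226,-83,0,10,255,233,-85,0,10,255,233,-85,0,10]}}

```text
time: 29.3
tool_pos: [712.2, 55.5, 177.1]
tcp_rot: [-3.139, 0.003, 0.639]
contact_force: [0.8, -0.8, -1.7]
grip_width: 35.8
```

{"name": "play_rows", "arguments": {"moves": [255,0,0,20,0,255,0,0,40,0,255,0,0,70,0,255,0,0,70,0,255,0,0,70,0,255,0,0,70,0,255,0,0,70,0]}}

```text
time: 29.88
tool_pos: [713.6, 51.4, 112.5]
tcp_rot: [3.139, -0.002, 0.634]
contact_force: [0.1, -0.5, -0.3]
grip_width: 35.8
```

Run:
```python
from h import *
o=bot.get_obs(); print(o["tool_pos"],o["grip_width"],o["contact_force"])
print(shift((*slot(65,-111),43),CA))
cap("wrist","w17.png",None,1.5)
```

```text
[713.60756753  51.41866812 112.48831592] 35.82982622946182 [ 0.10623515 -0.45677548 -0.27199316]
(array([-0.8, -1.9, 69.5]), np.float64(0.4), 'j6', 0.9)
```

View pics/w17.png

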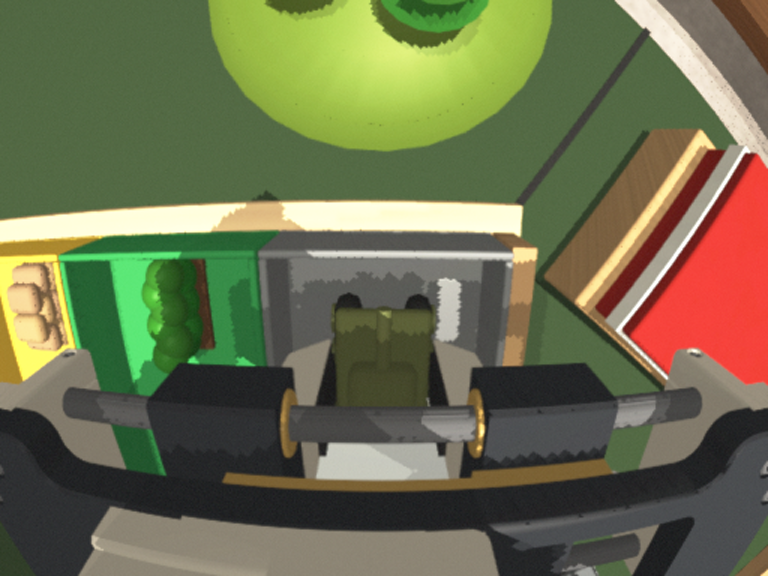

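{"name": "play_rows", "arguments": {"moves": [255,-1,-1,20,0,255,-1,-1,38,0,255,-1,-1,52,0,255,-1,-1,62,0,255,-1,-1,68,0,255,-1,-1,69,0,255,-1,-1,69,0,255,-1,-1,69,0]}}

```text
time: 30.6
tool_pos: [711.9, 52.3, 42.4]
tcp_rot: [3.14, -0.001, 0.635]
contact_force: [-0.3, -0.2, 0.7]
grip_width: 35.7
```

{"name": "play_rows", "arguments": {"moves": [255,0,0,1,0,255,0,0,1,0,120,0,0,1,0,120,0,0,1,0,120,0,0,1,0,120,0,0,1,0,120,0,0,-40,0,120,0,0,-80,0]}}

```text
time: 31.27
tool_pos: [709.3, 52.4, 118.7]
tcp_rot: [-3.137, 0.006, 0.635]
contact_force: [2.0, 0.3, 1.3]
grip_width: 48.8
```

{"name": "play_rows", "arguments": {"moves": [78,0,0,-40,0,78,0,0,-60,0,78,0,0,-60,0,78,0,0,-60,0]}}

```text
time: 31.6
tool_pos: [711.8, 52.4, 183.0]
tcp_rot: [3.14, -0.002, 0.635]
contact_force: [-0.4, -0.3, -0.6]
grip_width: 63.2
```

Run:
```python
from h import *
o=bot.get_obs(); print(o["tool_pos"]);cap("wrist","w18.png",None,1.5); cap("top","t8.png",(230,120,440,270),3.6)
print(shift((594,-270,160),66.5))
```

```text
[711.84828755  52.39951332 182.97868047]
(array([-284.9,  190.5,   20. ]), np.float64(-30.1), 'j6', 0.9)
```

View pics/w18.png

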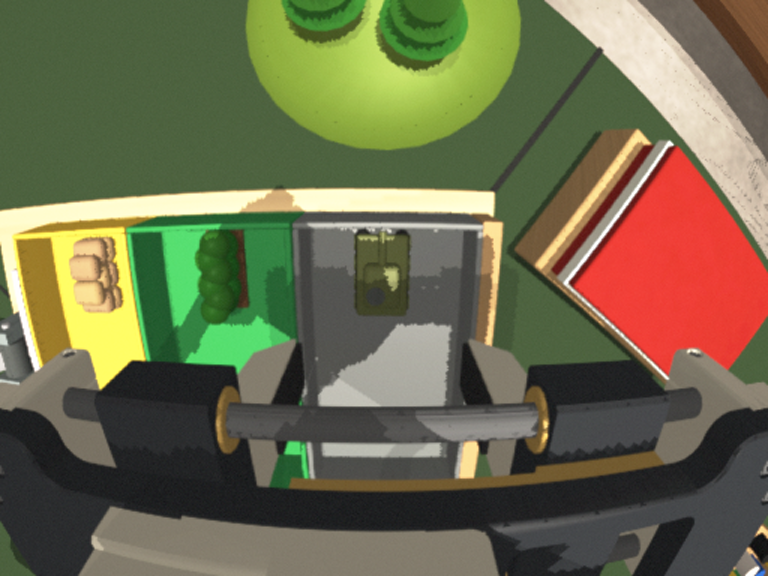

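View pics/t8.png

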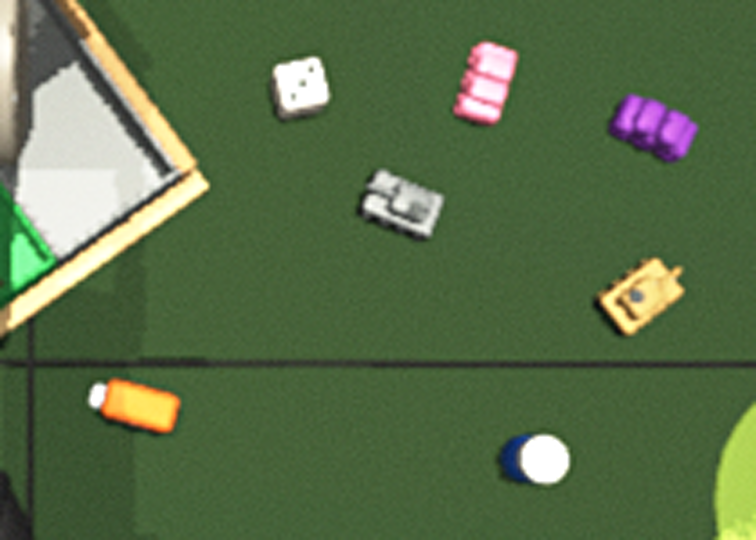

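{"name": "play_rows", "arguments": {"moves": [78,-34,23,0,-4,78,-68,46,0,-8,78,-102,69,0,-12,78,-136,92,0,-16,78,-170,115,0,-20,78,-204,138,0,-25,78,-238,161,10,-30,78,-268,180,30,-30]}}

```text
time: 32.37
tool_pos: [601.6, -254.2, 151.6]
tcp_rot: [3.139, 0.001, 1.162]
contact_force: [1.4, -0.9, -0.9]
grip_width: 63.6
```

{"name": "play_rows", "arguments": {"moves": [78,0,0,0,0,78,0,0,0,0,78,0,0,0,0]}}

```text
time: 32.62
tool_pos: [601.9, -250.9, 150.0]
tcp_rot: [-3.139, -0.001, 1.158]
contact_force: [-0.3, 0.5, 0.9]
grip_width: 63.9
```

Run:
```python
from h import *
print(shift((594,-270,135),66.5))
look("tank_c","tank_c",(594,-270),"w19.png")
```

```text
(array([-20.7,   0.5,  14.9]), np.float64(-0.2), 'j6', -0.1)
32.6167 [ 601.9 -250.9  150. ] [-3.1389e+00 -8.0000e-04  1.1576e+00] 63.9
{'rect': array([ 594.2, -270.1]), 'mean': array([ 594. , -270.4], dtype=float32), 'size': array([38., 62.]), 'yaw': 67.2, 'pca': 66.9, 'n': 2162, 'px': array([256., 208.])}
rect (array([-21.5,   0.5, 125.7]), np.float64(-0.8), 'j6', -0.1) mean (array([-21.9,   0.4, 125.7]), np.float64(-0.5), 'j6', -0.1)
```

View pics/w19.png

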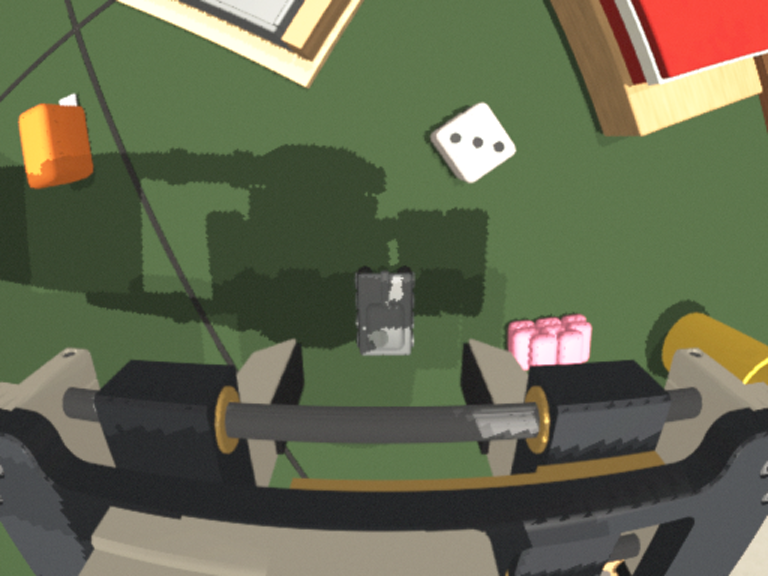

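{"name": "play_rows", "arguments": {"moves": [100,-21,0,15,-0.5,100,-21,0,50,-0.5,100,-21,0,85,-0.5,100,-21,0,110,-0.5,100,-21,0,121,-0.5,100,-21,0,123,-0.5,100,-21,0,123,-0.5,100,-21,0,123,-0.5]}}

```text
time: 33.33
tool_pos: [595.3, -270.7, 30.4]
tcp_rot: [3.138, 0.0, 1.168]
contact_force: [1.2, -0.2, 0.5]
grip_width: 55.7
```

Run:
```python
from h import *
print(shift((594.1,-270.2,26),66.8), bot.get_obs()["contact_force"])
```

```text
(array([ 0. , -1.3,  4.4]), np.float64(0.1), 'j6', -0.14) [ 1.23212408 -0.16327854  0.51441766]
```

{"name": "play_rows", "arguments": {"moves": [100,0,-1,4,0,100,0,-1,4,0,100,0,-1,4,0,255,0,-1,4,0,255,0,-1,4,0,255,0,-1,4,0,255,0,-1,4,0,255,0,-1,4,0]}}

```text
time: 34.0
tool_pos: [593.0, -270.5, 24.6]
tcp_rot: [3.141, 0.0, 1.167]
contact_force: [-0.1, -0.5, 1.3]
grip_width: 35.2
```

{"name": "play_rows", "arguments": {"moves": [255,0,0,0,0,255,0,0,-40,0,255,0,0,-80,0,255,0,0,-120,0,255,0,0,-155,0,255,0,0,-155,0,255,0,0,-155,0]}}

```text
time: 34.58
tool_pos: [593.8, -270.8, 182.0]
tcp_rot: [3.137, 0.001, 1.167]
contact_force: [-0.5, -0.4, -1.7]
grip_width: 35.6
```

Run:
```python
from h import *
print(bot.get_obs()["grip_width"],slot(0,-112),shift((*slot(0,-112),180),CA))
```

```text
35.63345142368364 [659.97370395  13.57533627] (array([287.5, -50.8,   1.5]), np.float64(31.0), 'j6', -0.14)
```

{"name": "play_rows", "arguments": {"moves": [255,38,-7,0,4,255,76,-14,0,8,255,114,-21,0,12,255,152,-28,0,16,255,190,-35,0,20,255,228,-42,0,25,255,264,-48,0,31,255,287,-51,0,31]}}

```text
time: 35.25
tool_pos: [657.9, 17.6, 176.9]
tcp_rot: [-3.138, 0.003, 0.623]
contact_force: [0.5, -0.7, -0.7]
grip_width: 35.8
```

{"name": "play_rows", "arguments": {"moves": [255,0,0,20,0,255,0,0,40,0,255,0,0,68,0,255,0,0,70,0,255,0,0,70,0,255,0,0,70,0,255,0,0,70,0,255,0,0,70,0]}}

```text
time: 35.92
tool_pos: [659.5, 13.4, 111.0]
tcp_rot: [3.14, -0.002, 0.626]
contact_force: [0.6, -0.2, -1.2]
grip_width: 35.7
```

Run:
```python
from h import *
o=bot.get_obs(); print(o["tool_pos"],o["grip_width"],o["contact_force"])
print(shift((*slot(-1,-112),43),CA))
cap("wrist","w20.png",None,1.5)
```

```text
[659.52668393  13.37863736 110.99763736] 35.65361592893675 [ 0.6274213  -0.1547346  -1.16428598]
(array([-0.7, -0. , 68. ]), np.float64(-0.0), 'j6', 0.85)
```

View pics/w20.png

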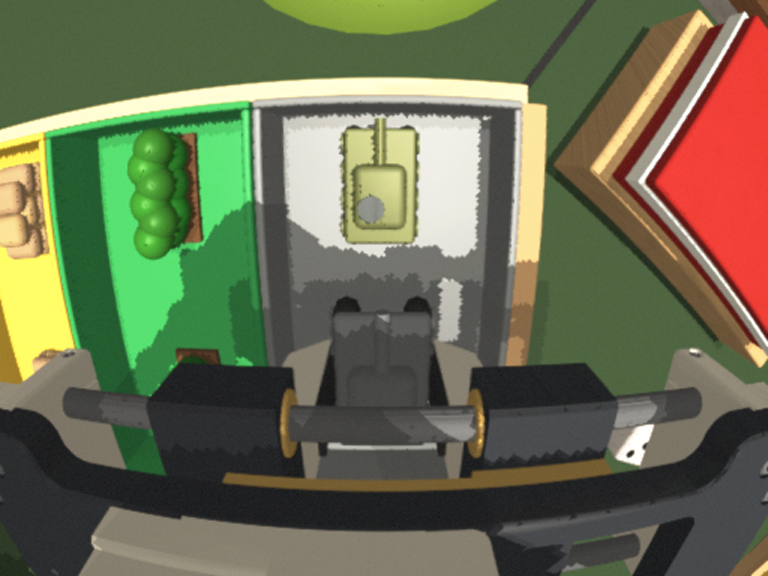

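Run:
```python
from h import *
o=bot.get_obs(); c=bot.capture("wrist")
for px,z in (((380,243),36),((380,118),36),((345,185),36),((417,185),36)):
    w=wray(c,o,[np.array(px)/1.5],z)[0]; print(px,(CR.T@(w[:2]-CT)).round(1))
```

```text
(380, 243) [  36.6 -110.7]
(380, 118) [  96.4 -110.7]
(345, 185) [ 64.7 -94.2]
(417, 185) [  64.7 -128.1]
```

{"name": "play_rows", "arguments": {"moves": [255,-1,0,20,0,255,-1,0,38,0,255,-1,0,52,0,255,-1,0,62,0,255,-1,0,67,0,255,-1,0,68,0,255,-1,0,68,0,255,-1,0,68,0]}}

```text
time: 36.68
tool_pos: [658.6, 13.0, 42.4]
tcp_rot: [3.14, -0.001, 0.626]
contact_force: [-0.2, -0.2, 0.2]
grip_width: 35.4
```

{"name": "play_rows", "arguments": {"moves": [255,0,0,1,0,255,0,0,1,0,120,0,0,1,0,120,0,0,1,0,120,0,0,1,0,120,0,0,1,0,120,0,0,-40,0,120,0,0,-80,0]}}

```text
time: 37.35
tool_pos: [656.1, 13.2, 119.4]
tcp_rot: [-3.137, 0.005, 0.626]
contact_force: [2.1, 0.0, 1.1]
grip_width: 48.5
```

{"name": "play_rows", "arguments": {"moves": [78,0,0,-40,0,78,0,0,-60,0,78,0,0,-60,0,78,0,0,-60,0]}}

```text
time: 37.68
tool_pos: [658.4, 13.0, 182.9]
tcp_rot: [3.14, -0.002, 0.626]
contact_force: [-0.2, -0.7, 0.2]
grip_width: 63.5
```

Run:
```python
from h import *
o=bot.get_obs(); print(o["tool_pos"]);cap("wrist","w21.png",None,1.5); cap("top","t9.png",(230,120,440,270),3.6)
print(shift((524.5,-455.5,160),-54))
```

```text
[658.41893737  13.02043911 182.86167046]
(array([-382. ,  302.1,   20.1]), np.float64(89.9), 'j6', 0.85)
```

View pics/w21.png

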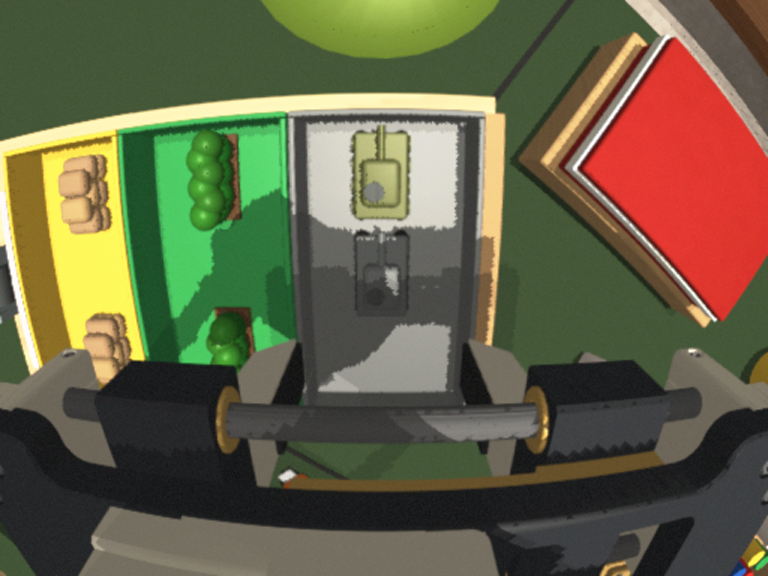

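View pics/t9.png

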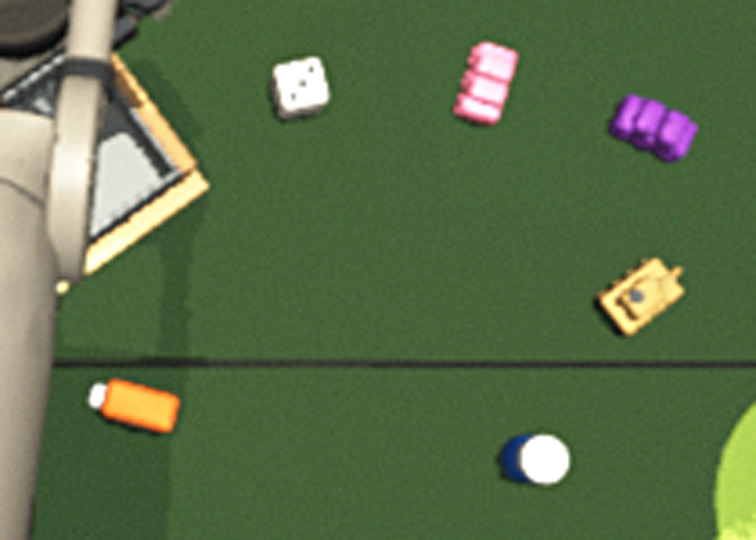

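{"name": "play_rows", "arguments": {"moves": [78,-30,24,0,7,78,-60,48,0,14,78,-90,72,0,21,78,-120,96,0,28,78,-150,120,0,35,78,-180,144,0,42,78,-210,168,0,49,78,-240,192,0,56]}}

```text
time: 38.45
tool_pos: [574.4, -284.4, 179.1]
tcp_rot: [-3.141, 0.004, -0.357]
contact_force: [0.5, 0.3, 1.2]
grip_width: 63.3
```

Run:
```python
from h import *
print(shift((524.5,-455.5,140),-54),bot.get_obs()["tcp_rot"])
```

```text
(array([ 13.3, 177.8,  38.9]), np.float64(33.5), 'j6', 1.35) [-3.14073717  0.00375591 -0.35738602]
```

{"name": "play_rows", "arguments": {"moves": [78,2,36,0,7,78,5,72,0,14,78,8,108,0,21,78,11,144,15,28,78,13,176,38,34,78,13,176,38,34,78,13,176,38,34,78,13,176,38,34]}}

```text
time: 39.12
tool_pos: [527.2, -452.1, 141.7]
tcp_rot: [-3.142, 0.003, -0.944]
contact_force: [0.6, 0.1, 0.8]
grip_width: 63.3
```

{"name": "play_rows", "arguments": {"moves": [78,0,0,0,0,78,0,0,0,0,78,0,0,0,0,78,0,0,0,0]}}

```text
time: 39.45
tool_pos: [528.3, -452.1, 144.2]
tcp_rot: [-3.141, -0.001, -0.943]
contact_force: [0.2, -0.6, -0.0]
grip_width: 63.6
```

Run:
```python
from h import *
look("tank_b","tank_b",(524,-455),"w22.png")
```

```text
39.45 [ 528.3 -452.1  144.2] [-3.1415e+00 -1.1000e-03 -9.4310e-01] 63.6
{'rect': array([ 521.2, -453.8]), 'mean': array([ 519.1, -451.5], dtype=float32), 'size': array([38., 59.]), 'yaw': -53.0, 'pca': -50.2, 'n': 1717, 'px': array([259., 189.])}
rect (array([ -3. ,   6.5, 119.1]), np.float64(-1.1), 'j6', 1.7) mean (array([ -6.1,   6.9, 119.1]), np.float64(-3.9), 'j6', 1.7)
```

View pics/w22.png

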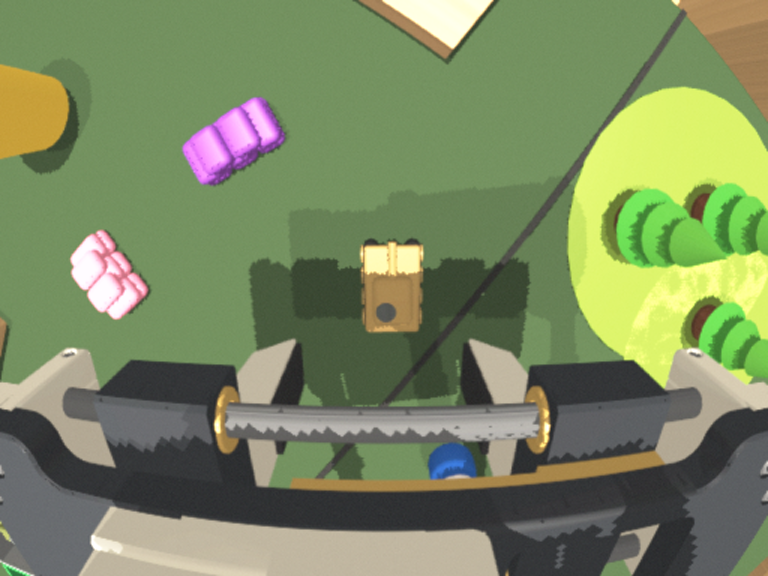

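{"name": "play_rows", "arguments": {"moves": [90,-3,6,40,0,90,-3,6,75,0,90,-3,6,100,0,90,-3,6,114,0,90,-3,6,118,0,90,-3,6,118,0,90,-3,6,118,0,90,-3,6,118,0]}}

```text
time: 40.17
tool_pos: [522.0, -455.0, 27.7]
tcp_rot: [-3.141, -0.004, -0.945]
contact_force: [-0.2, 0.0, -0.0]
grip_width: 59.3
```

{"name": "play_rows", "arguments": {"moves": [255,0,0,0,0,255,0,0,0,0,255,0,0,0,0,255,0,0,0,0,255,0,0,0,0,255,0,0,0,0]}}

```text
time: 40.67
tool_pos: [521.1, -454.1, 25.9]
tcp_rot: [-3.142, -0.001, -0.945]
contact_force: [1.0, 1.0, 3.8]
grip_width: 35.4
```

{"name": "play_rows", "arguments": {"moves": [255,0,0,-40,0,255,0,0,-80,0,255,0,0,-120,0,255,0,0,-155,0,255,0,0,-155,0,255,0,0,-155,0]}}

```text
time: 41.17
tool_pos: [521.6, -454.7, 183.1]
tcp_rot: [-3.141, -0.005, -0.945]
contact_force: [1.0, 0.2, -1.6]
grip_width: 35.7
```

Run:
```python
from h import *
print(bot.get_obs()["grip_width"],slot(-66,-113),shift((*slot(-66,-113),180),CA))
cap("wrist","w23.png",None,1.5)
```

```text
35.7003528809805 [607.09732804 -25.93528091] (array([-297.4, -320.5,    1.7]), np.float64(90.0), 'j6', 1.69)
```

View pics/w23.png

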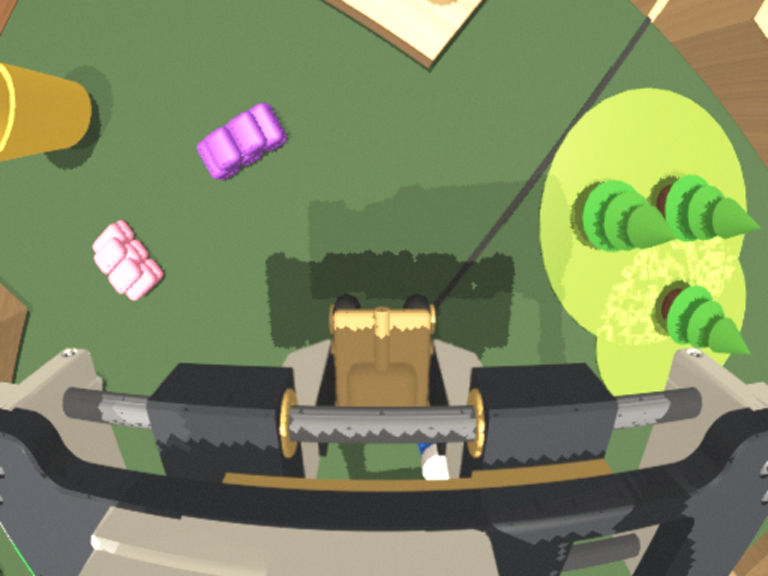

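{"name": "play_rows", "arguments": {"moves": [255,-24,-26,0,-7,255,-48,-52,0,-14,255,-72,-78,0,-21,255,-96,-104,0,-28,255,-120,-130,0,-35,255,-144,-156,0,-42,255,-168,-182,0,-49,255,-192,-208,0,-56]}}

```text
time: 41.88
tool_pos: [575.9, -174.4, 177.8]
tcp_rot: [-3.14, 0.004, 0.038]
contact_force: [0.8, 0.4, -0.7]
grip_width: 35.7
```

Run:
```python
from h import *
print(shift((*slot(-66,-113),180),CA),bot.get_obs()["grip_width"])
```

```text
(array([  36.9, -147.1,   -2.1]), np.float64(-33.7), 'j6', 1.11) 35.65064463682682
```

{"name": "play_rows", "arguments": {"moves": [255,8,-30,0,-7,255,16,-60,0,-14,255,24,-90,0,-21,255,32,-120,0,-28,255,37,-147,0,-34,255,37,-147,0,-34,255,37,-147,0,-34,255,37,-147,0,-34]}}

```text
time: 42.55
tool_pos: [608.4, -28.7, 178.6]
tcp_rot: [-3.14, 0.003, 0.625]
contact_force: [0.2, -0.6, -1.2]
grip_width: 36.0
```

Run:
```python
from h import *
print(shift((*slot(-67,-113),112),CA),bot.get_obs()["grip_width"])
```

```text
(array([-0.3, -2.8, 66.7]), np.float64(-0.1), 'j6', 0.77) 35.967733487497725
```

{"name": "play_rows", "arguments": {"moves": [255,0,-3,20,0,255,0,-3,45,0,255,0,-3,66,0,255,0,-3,66,0,255,0,-3,66,0,255,0,-3,66,0,255,0,-3,66,0,255,0,-3,66,0]}}

```text
time: 43.22
tool_pos: [608.2, -26.4, 115.9]
tcp_rot: [3.14, -0.002, 0.625]
contact_force: [-0.4, 0.0, -1.3]
grip_width: 35.8
```

Run:
```python
from h import *
o=bot.get_obs(); print(o["tool_pos"],o["grip_width"],o["contact_force"])
print(shift((*slot(-66,-113),43),CA))
c=cap("wrist","w24.png",None,1.5)
```

```text
[608.17843942 -26.37339964 115.87512577] 35.815751780063934 [-0.42660894  0.03119616 -1.33335765]
(array([-0.8, -1.1, 72.9]), np.float64(-0.1), 'j6', 0.78)
```

View pics/w24.png

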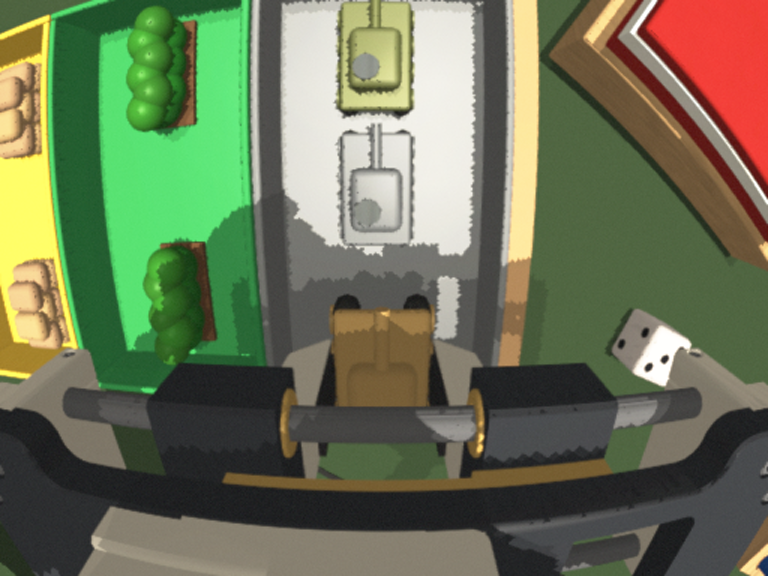

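Run:
```python
from h import *
o=bot.get_obs(); c=bot.capture("wrist")
for px,z in (((378,244),36),((378,113),36),((340,185),36),((413,185),36)):
    w=wray(c,o,[np.array(px)/1.5],z)[0]; print(px,(CR.T@(w[:2]-CT)).round(1))
print(shift((*slot(-68,-113),43),CA))
```

```text
(378, 244) [ -29.8 -111.7]
(378, 113) [  34.3 -111.7]
(340, 185) [ -0.5 -93.4]
(413, 185) [  -0.6 -128.6]
(array([-2.6, -0.7, 72.4]), np.float64(-0.0), 'j6', 0.78)
```

{"name": "play_rows", "arguments": {"moves": [255,-2.5,-1,20,0,255,-2.5,-1,40,0,255,-2.5,-1,55,0,255,-2.5,-1,66,0,255,-2.5,-1,71,0,255,-2.5,-1,72,0,255,-2.5,-1,72,0,255,-2.5,-1,72,0]}}

```text
time: 43.98
tool_pos: [605.4, -26.7, 43.2]
tcp_rot: [3.14, -0.001, 0.626]
contact_force: [1.2, 0.4, -1.6]
grip_width: 35.4
```

{"name": "play_rows", "arguments": {"moves": [255,0,0,1,0,255,0,0,1,0,120,0,0,1,0,120,0,0,1,0,120,0,0,1,0,120,0,0,1,0,120,0,0,-40,0,120,0,0,-80,0]}}

```text
time: 44.65
tool_pos: [603.0, -26.3, 120.8]
tcp_rot: [-3.137, 0.005, 0.626]
contact_force: [1.4, -0.7, 0.3]
grip_width: 48.3
```

{"name": "play_rows", "arguments": {"moves": [120,0,0,-40,0,120,0,0,-80,0,120,0,0,-120,0,120,0,0,-120,0,120,0,0,-120,0,120,0,0,-120,0]}}

```text
time: 45.15
tool_pos: [604.4, -26.5, 241.9]
tcp_rot: [-3.141, 0.001, 0.626]
contact_force: [-0.4, 0.6, -1.2]
grip_width: 48.4
```

Run:
```python
from h import *
o=bot.get_obs(); print(o["tool_pos"]);cap("wrist","w25.png",None,1.5); cap("top","t10.png",None,1.5)
```

```text
[604.40518675 -26.51110368 241.88754799]
```

View pics/w25.png

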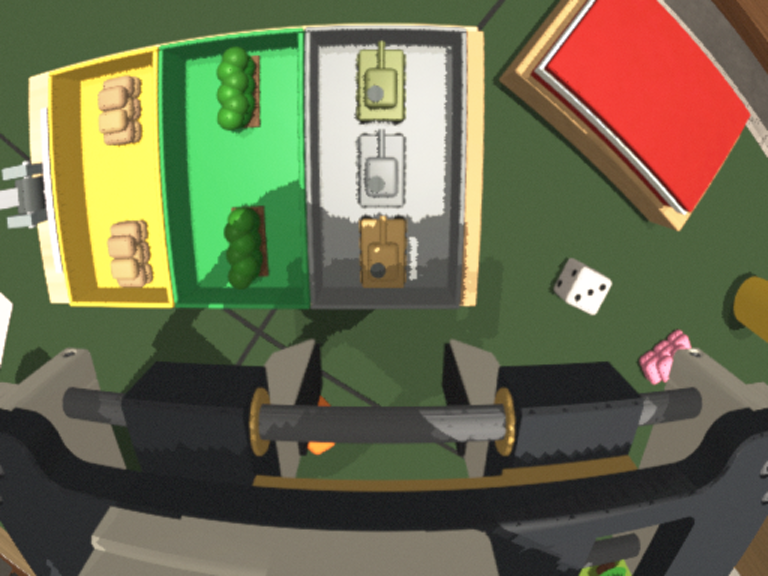

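View pics/t10.png

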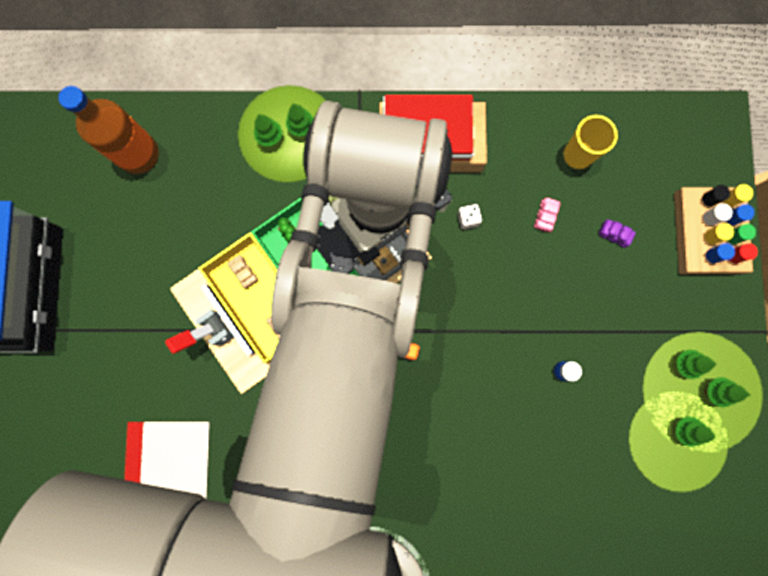

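Run:
```python
from h import *
t=bot.capture("top")
print("lever tip px pred",proj(t,[[*slot(0,272),127],[*slot(0,205),60]]).round(1), "obs",np.array([80,496])/3.5+90)
print(slot(0,320),shift((*slot(0,320),230),CA+90))
```

```text
lever tip px pred [[112.8 232.2]
 [143.3 218.3]] obs [112.85714286 231.71428571]
[406.66084584 363.51332494] (array([  68.6, -431.7,   11.4]), np.float64(90.0), 'j6', 0.77)
```

{"name": "play_rows", "arguments": {"moves": [255,5,-33,0,-7,255,10,-66,0,-14,255,15,-99,0,-21,255,20,-132,0,-28,255,25,-165,0,-35,255,30,-198,0,-42,255,35,-231,0,-49,255,40,-264,0,-56]}}

```text
time: 45.97
tool_pos: [481.2, 211.9, 241.1]
tcp_rot: [-3.139, 0.001, 1.609]
contact_force: [-0.5, 1.1, 0.2]
grip_width: 1.7
```

Run:
```python
from h import *
print(shift((*slot(0,320),230),CA+90),bot.get_obs()["grip_width"])
```

```text
(array([154.3, -68.6,  11.2]), np.float64(-33.7), 'j6', 0.23) 1.7465191539233047
```

{"name": "play_rows", "arguments": {"moves": [255,34,-15,0,-7,255,68,-30,0,-14,255,102,-45,0,-21,255,136,-60,0,-28,255,154,-68,5,-34,255,154,-68,10,-34,255,154,-68,10,-34,255,154,-68,10,-34]}}

```text
time: 46.63
tool_pos: [409.5, 361.7, 231.2]
tcp_rot: [-3.139, 0.0, 2.195]
contact_force: [-0.3, -0.1, 0.1]
grip_width: 0.3
```

{"name": "play_rows", "arguments": {"moves": [255,0,0,0,0,255,0,0,0,0,255,0,0,0,0,255,0,0,0,0]}}

```text
time: 46.97
tool_pos: [410.1, 361.9, 232.6]
tcp_rot: [3.141, 0.0, 2.195]
contact_force: [0.6, 0.5, 0.8]
grip_width: 0.3
```

Run:
```python
from h import *
o=bot.get_obs();print(o["tool_pos"],o["tcp_rot"],o["grip_width"])
print(shift((*slot(0,315),127),CA+90))
c=cap("wrist","w26.png",None,1.5); cap("top","t11.png",(90,90,310,280),3.5)
w=wproj(c,o,[[*slot(0,272),127]]); print(w*1.5)
```

```text
[410.0643234  361.89860289 232.55108775] [3.14119568e+00 1.05211352e-04 2.19518732e+00] 0.3387734724060533
(array([ -1.7,  -1.8, 105.6]), np.float64(-0.1), 'j6', -0.04)
[[379.80560443 366.70481806]]
```

View pics/w26.png

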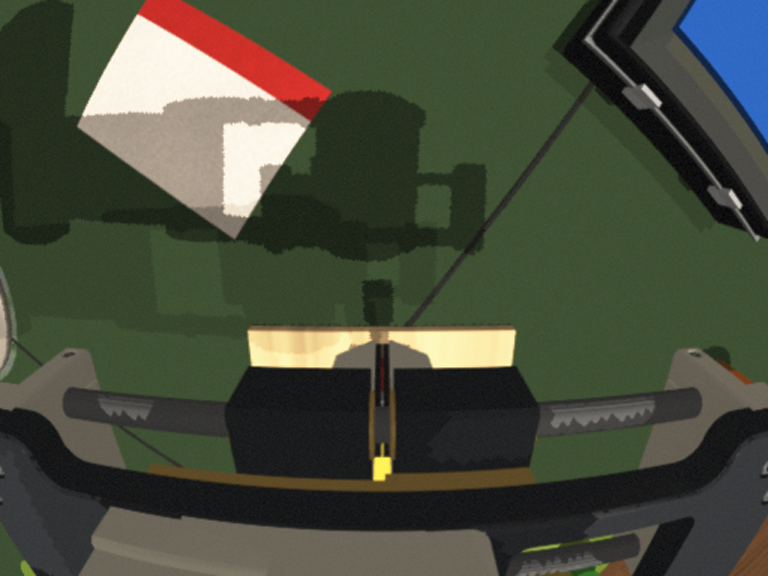

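View pics/t11.png

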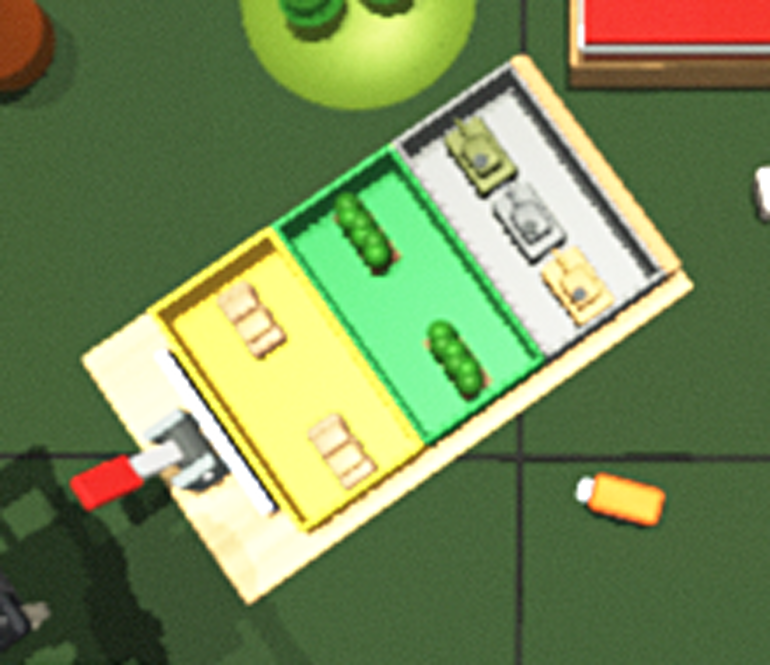

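{"name": "play_rows", "arguments": {"moves": [255,-1,-2,40,0,255,-1,-2,75,0,255,-1,-2,95,0,255,-1,-2,105,0,255,-1,-2,105,0,255,-1,-2,105,0,255,-1,-2,105,0,255,-1,-2,105,0]}}

```text
time: 47.73
tool_pos: [409.4, 361.1, 129.0]
tcp_rot: [3.138, 0.0, 2.197]
contact_force: [-0.4, 0.4, 0.1]
grip_width: 0.8
```

Run:
```python
from h import *
o=bot.get_obs();print(o["tool_pos"],o["contact_force"],"carrier",CR.T@(o["tool_pos"][:2]-CT))
for y,z in ((285,127),(250,135),(220,142),(200,142),(190,142)): print(y,shift((*slot(0,y),z),CA+90))
cap("scene","s11.png",(220,60,440,240),3.4); cap("top","t12.png",(90,90,310,280),3.5)
```

```text
[409.36897912 361.0986688  129.00797359] [-0.43470844  0.43870282  0.06087037] carrier [  0.77781311 316.45605349]
285 (array([-31.5,  -0.8,   2. ]), np.float64(-0.0), 'j6', -0.04)
250 (array([-66.5,  -0.7,  -6. ]), np.float64(-0.0), 'j6', -0.04)
220 (array([-96.5,  -0.7, -13. ]), np.float64(-0.0), 'j6', -0.04)
200 (array([-116.5,   -0.7,  -13. ]), np.float64(-0.0), 'j6', -0.04)
190 (array([-126.5,   -0.7,  -13. ]), np.float64(-0.0), 'j6', -0.04)
```

View pics/s11.png

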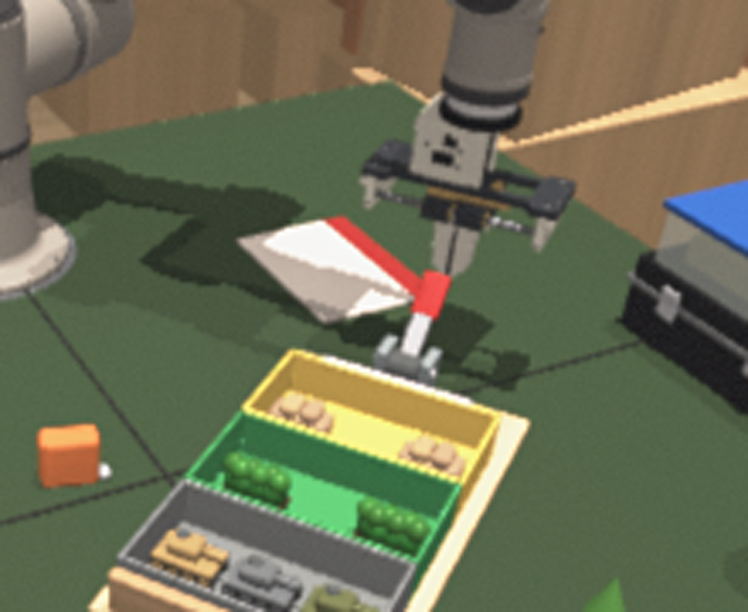

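View pics/t12.png

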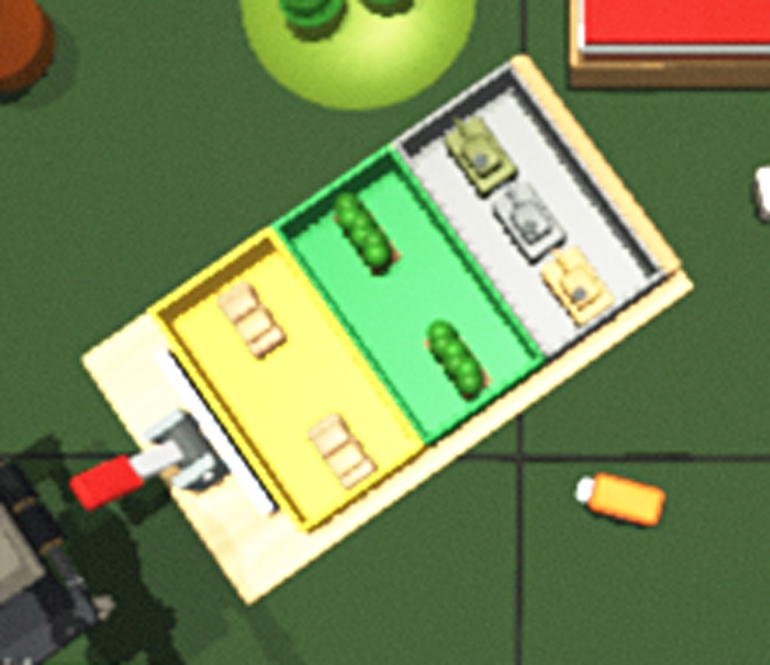

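{"name": "play_rows", "arguments": {"moves": [255,-12,-0.5,2,0,255,-24,-0.5,2,0,255,-32,-0.5,2,0,255,-38,-0.5,2,0,255,-44,-0.5,1,0,255,-50,-0.5,0,0,255,-56,-0.5,-2,0,255,-62,-0.5,-4,0]}}

```text
time: 48.5
tool_pos: [444.5, 311.1, 132.7]
tcp_rot: [3.139, -0.003, 2.196]
contact_force: [-6.7, 9.4, 8.3]
grip_width: 0.6
```

Run:
```python
from h import *
o=bot.get_obs();print(o["tool_pos"],o["contact_force"],"carrier",CR.T@(o["tool_pos"][:2]-CT),CR.T@o["contact_force"][:2])
cap("scene","s12.png",(220,60,440,240),3.4)
```

```text
[444.4591166  311.09477435 132.74565545] [-6.71457634  9.39104161  8.28958259] carrier [-1.18615794e-01  2.55374930e+02] [ 0.06756077 11.54437671]
```

View pics/s12.png

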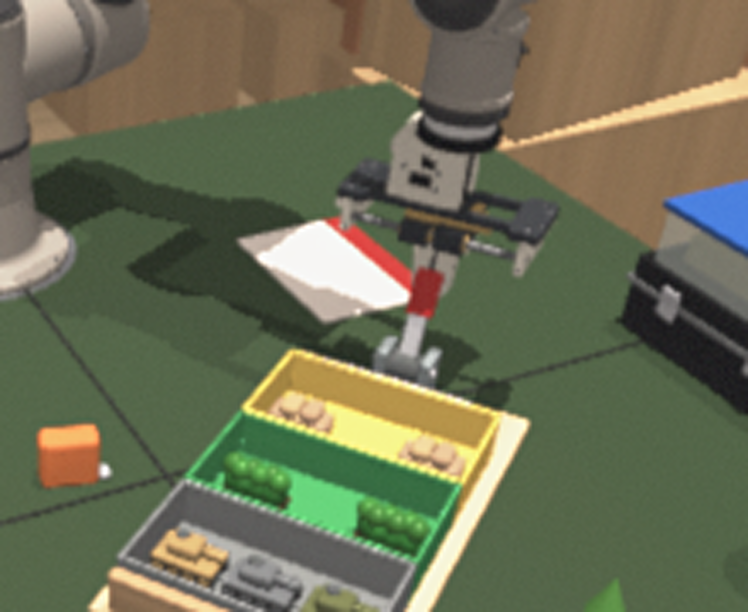

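{"name": "play_rows", "arguments": {"moves": [255,-6,0,-2,0,255,-13,0,-4,0,255,-20,0,-6,0,255,-27,0,-8,0,255,-34,0,-9,0,255,-41,0,-9,0,255,-47,0,-9,0,255,-52,0,-9,0]}}

```text
time: 49.22
tool_pos: [475.6, 266.6, 140.3]
tcp_rot: [-3.141, 0.001, 2.196]
contact_force: [-0.5, 0.6, 0.0]
grip_width: 0.5
```

Run:
```python
from h import *
o=bot.get_obs();print(o["tool_pos"],o["contact_force"],"carrier",CR.T@(o["tool_pos"][:2]-CT),CR.T@o["contact_force"][:2])
cap("scene","s13.png",(220,60,440,240),3.4)
```

```text
[475.57836889 266.57591817 140.34240908] [-0.53968603  0.60478673  0.02394782] carrier [ -1.01535224 201.06533359] [-0.08253794  0.8063594 ]
```

View pics/s13.png

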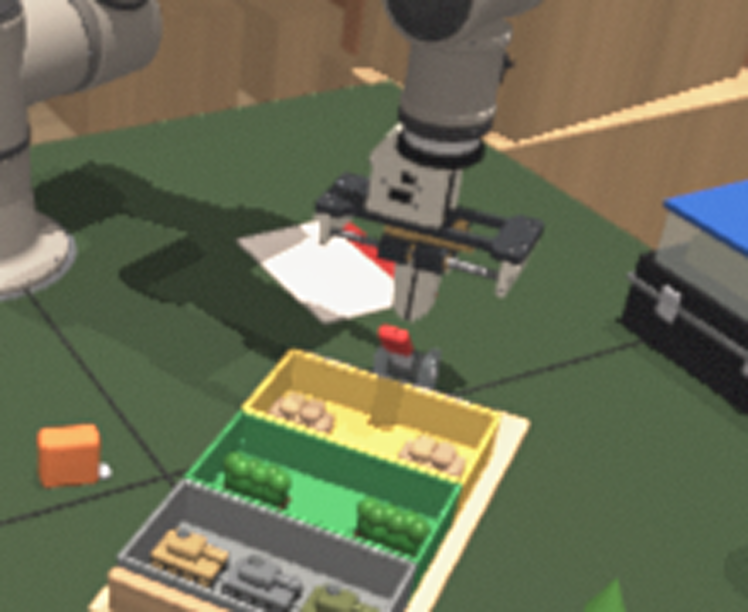

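{"name": "play_rows", "arguments": {"moves": [255,20,0,-10,0,255,40,0,-40,0,255,70,0,-60,0,255,100,0,-80,0,255,130,0,-100,0,255,150,0,-110,0,255,150,0,-110,0,255,150,0,-110,0]}}

```text
time: 49.93
tool_pos: [386.8, 389.6, 250.6]
tcp_rot: [3.141, 0.001, 2.199]
contact_force: [1.0, -0.1, 0.3]
grip_width: 0.2
```

Run:
```python
from h import *
o=bot.get_obs();print(o["time"],o["tool_pos"],o["contact_force"])
cap("scene","s14.png",(220,60,440,240),3.4); t=cap("top","t14.png",(90,90,310,280),3.5); cap("top","t15.png",None,1.5)
print(((proj(t,[[*slot(0,205+95*np.cos(np.pi/4+1.5)),60+95*np.sin(np.pi/4+1.5)]]))-90)*3.5)
```

```text
49.9333 [386.80419186 389.62362882 250.63789247] [ 1.00981871 -0.11622042  0.30205109]
[[228.52082443 391.53571304]]
```

View pics/t14.png

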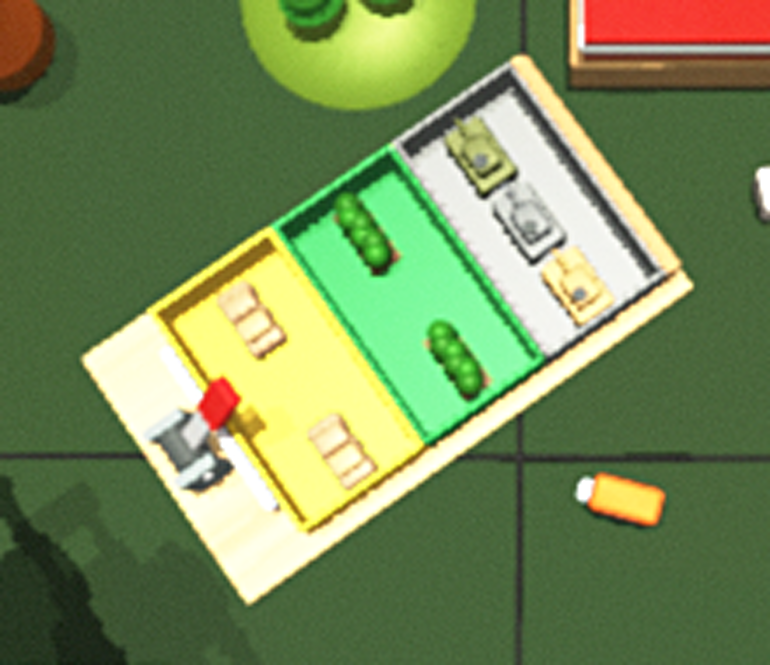

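View pics/t15.png

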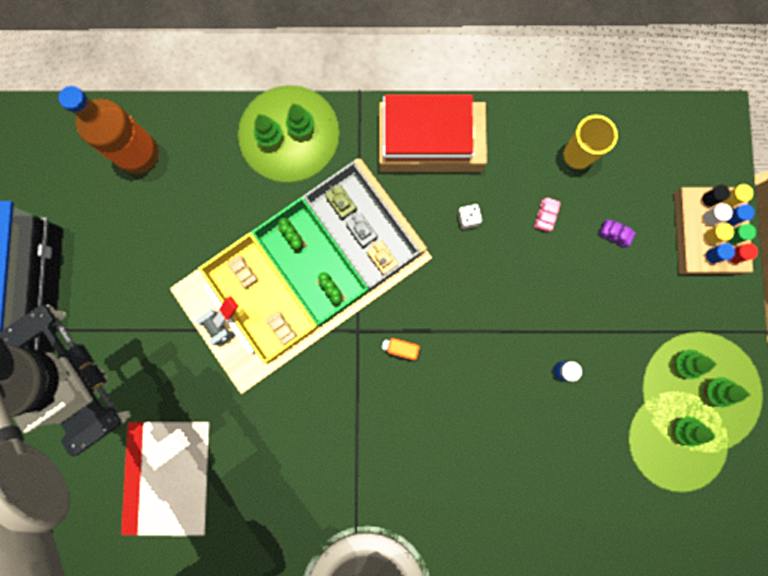

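View pics/s14.png

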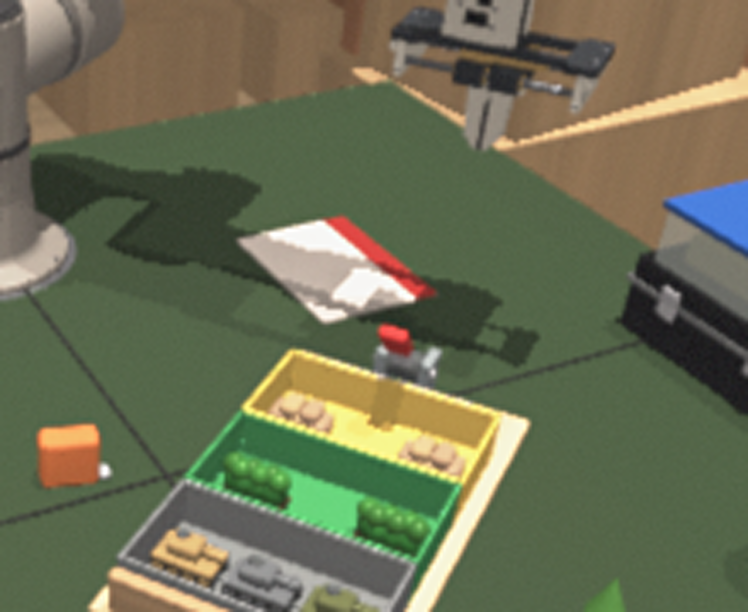

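{"name": "play_rows", "arguments": {"moves": [255,0,0,0,0,255,0,0,0,0,255,0,0,0,0,255,0,0,0,0]}}

```text
time: 50.42
tool_pos: [387.3, 389.0, 250.1]
tcp_rot: [-3.141, 0.0, 2.196]
contact_force: [0.1, 0.7, -1.1]
grip_width: 0.3
```

Run:
```python
from h import *
o=bot.get_obs();print(o["contact_force"],o["dq"].round(3)); print(bot.close_job())
```

```text
[ 0.13723243  0.65326071 -1.10083029] [ 0.005 -0.002 -0.002 -0.001  0.    -0.001]
the job is handed in; nothing more can be done
None
```

I packed all seven models that were out: 3 tanks in the grey tray, 2 hedges in the green and 2 sandbag walls in the yellow. Then I pushed the red cam lever over until it snapped closed, backed the arm off and handed the job in at about 50 s of the 210 s.

- **Trays:** The last top and scene pictures show every model upright on its tray floor, none on top of another.
- **Lever:** The push force fell from about 11.5 N to about zero as it snapped over. In the picture its tip is where the closed angle of 1.5 rad puts it, to within a few pixels.
- **Rest of the table:** The die, paint pot, tape measure and the pink and purple look-alikes look unmoved.
- **Disagreement:** The top and wrist cameras placed the carrier about 4 mm apart. I went with the wrist value, and every model fitted.
- **Failed check:** After I placed the first sandbag wall, the colour mask picked up the yellow tray as well. I checked that placement by eye instead.

I saw no knocked model and no grip slip.

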